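# Show the engraved block at the set viewing angle

### The job

Lay the engraved woodblock, picture up, on the resting tilting board, square to it and near the middle, with one of its short ends down against the ledge, and let it go. Then raise the board by its lifting bar until it lines up with the brass pointer beside it, and end the program while still holding it there, steady, the block still in its place (the board falls if it is let go). Leave the pointer and the other things on the bench where they are.

Things in the scene. Friction and masses are not known exactly. Their poses are not given: they have to be found in the camera images.
- block_center (a point): engraved woodblock, loose, pale wood, 80 x 55 x 23 mm (x, y, z), about 0.1 kg, lying flat left or right of the tilting board, its dark picture up; the only loose block of this size (the offcut is half as long). Point: its centre; x along its long side, y across it (55 mm, the way to grip it), z up out of the picture
- board_ledge (a point): tilting board, pale wood, 190 mm deep, 180 wide, 12 thick, 0.4 to 0.6 kg, on a fixed dark stand; hinged along its low edge, nearest the robot, it rests sloping up away from it at 0.21 rad. A ledge 10 mm high, 12 deep runs along the low edge. Point: on the upper surface at the ledge's foot, half-way along it; x up the slope, y along the ledge, z out of the surface
- board_hinge (a point): the middle of the hinge line (36 mm above the table, at half the board's thickness); it is fixed and its axes are those of the board. The ledge point is 12 mm up the slope from it and 6 mm above it, square to the board.
- board_handle (a point): middle of the steel lifting bar beyond the board's high edge: round, 12 mm thick, 122 mm long, parallel to the hinge, 235 mm up the slope from the hinge line, 39 mm clear between it and the board's edge; thin struts 55 mm either side of its middle carry it. Axes as the board's
- board (a joint): angle of the tilting board above its rest, rad: 0 at rest (slope 0.21), grows as the high edge is raised, at most 1.0; the hinge turns freely, so the board falls back when let go
- pointer (a joint): angle of the brass pointer, same zero and same sense as board; it stays where it is set (between 0.35 and 0.7). When both are equal the board lies parallel to the pointer, the board's edge in line with it.
- pointer_tip (a point): far end of the brass pointer, a flat arm 200 mm long, 8 high, 4 thick, that turns about the board's hinge line just beside the board's right-hand edge (y = -0.106 m in the board's axes), in front of a dark wooden arc with pale ticks; x along the pointer away from the hinge. It sticks up at the set angle: stay clear of it
- tin_mid (a point): bystander: low round dark ink tin, 66 mm across, 45 mm high, on the side of the board where the block is not; point at half height
- offcut: bystander: small pale wooden offcut, 42 x 30 x 23 mm; origin under its centre
- graver_a: bystander: graver, 130 mm long, up to 28 mm thick, mushroom-shaped wooden handle and steel blade, lying on the table; origin near its middle, on the underside
- graver_b: bystander: another graver of the same size and kind
- brush: bystander: brush lying on the table
- loupe: bystander: black loupe, 42 mm across, 30 mm high; origin under its centre
- pencil: bystander: pencil, 160 mm long, lying on the table; origin under its centre
Not all that is in view belongs to the job. What is shaped like the part that bears block_center but red is not meant.

How it is judged:
By the outcome, as a careful person would: the job done as asked, in the order asked, and still so for the second after the job is handed in, while the arm keeps its last pose, push and grip.
It also fails if it takes over 62 s, if anything falls off the work surface, if the arm or the gripper's body presses on something with over 40 N, if the wrist force passes 120 N, or if a joint passes its speed limit or range.

### The arm

A 6-joint arm with a two-finger parallel gripper is mounted at the origin on the work surface. World frame = base frame: x ahead of the robot, y to its left, z up, the work surface at z = 0. Lengths are in m, angles in rad, forces in N, time in s.
With the tool pointing down it reaches from about 0.275 to 0.75 m from the base axis. Payload 10.2 kg.
Tool frame: the origin (TCP) lies on the mounting face of the last link; the fingertips stand 166 mm ahead of it and the grasp point (between the pads) lies 147 mm ahead of it (manip.tip_extent is the distance from the TCP to the fingertips, in m); x points along the fingers, z is the direction in which the jaws open and shut, and the axes are right-handed (so a half turn about x gives the same grasp; the last joint's range is limited). The gripper opens to 88 mm and grips with 3 to 60 N. Pads are 18 mm wide; open, the fingers measure 123 mm over their backs; the gripper's body (75 mm by 187 mm) begins 45 mm behind the grasp point.
Start: joints at [-1.454, 0.313, 1.498, -0, 1.331, -0.223], TCP at [0.175, -0.495, 0.405] pointing down, gripper open.
Joint ranges: [-2.94, 2.94], [-0.97, 2.17], [0.19, 2.56], [-1.23, 4.37], [0.02, 3.11], [-2.88, 2.88]. Speed limits (rad/s): [2.39, 2.39, 3.01, 3.14, 3.14, 3.14].

### API

Orientations are given as [roll, pitch, yaw] about the fixed x, y, z axes, in that order (R = Rz(yaw) Ry(pitch) Rx(roll)).
In Python, from workcell import readout, capture, hand_in, finder, manip gives the robot as it stands. The module is installed in compiled form; this text tells all that it offers.
- The arm moves only by the tool send_rows, never from a script. Its argument "steps" is a list of rows, each an object with "travel": the shift along the tool's x, y, z in cm, a list of three; "spin": the turn about the tool's x in degrees. A call has 1 to 10 rows; each row is the pose to reach, as a shift and turn from the pose commanded when the call began, along the tool's axes at that moment; what a row does not reach only later rows make up. A row lasts 1/8 s, in which the tool goes at most 62.5 mm and 10.7 degrees, less where a joint would pass 70% of its speed; a pose out of reach is approached as far as the arm can. A call with a gripper value outside its range is refused whole. "claw" is the opening in per cent of the stroke, from 0 (shut) to 100 (fully open), set as the call begins (left out, the last holds). The fingers move at their own pace and stop on an object; the grip force is fixed at half the most. Time passes only in rows, so rows that repeat a pose let the fingers close. It gives the time, the measured TCP pose, the force and the opening at its end, in the units of the state.
- readout.observe(): the state, without advancing time (a new reading comes with each control period).
- capture(name): name is "side" or "top" or "wrist"; returns a dict with "color" (384x512x3 uint8, red, green, blue), "fx", "fy", "cx", "cy" (pixels), "distortion" ([k1, k2, p1, p2, k3] as OpenCV has them; the pictures are not rectified), "R" (3x3) and "t" (3): a world point X has camera coordinates R X + t; the wrist camera has in their place "T_tool_cam" (4x4, takes a point from camera to tool coordinates, whose origin is the TCP and whose axes are the tool frame's). Camera axes: x right, y down, z forward; pixel columns grow to the right and rows downward; lengths in m; the calibration is good to about 2 mm. A picture is of the moment at which its call begins: read the wrist's pose just before it. There is no depth.
- hand_in(): hands the job in, once; it reports no verdict.
Trained networks look in the newest picture that a camera, given by its name, has taken for a name from the list of things; names that differ only in an ending like _2 or _b are one class to them, and where a whole thing is asked for, a point or a joint stands for the part that bears it (a point fixed in the world has none). Each returns a list of dicts, best first, with "confidence" (0 to 1); they miss things now and then, are a little off and sometimes report something else, mostly with a low value. They report only what shows in the picture. A call takes as long as a camera call. They do not tell look-alikes from the thing itself.
- finder.outline_of(camera, label): "mask" (384x512 bool, what is visible of it) and "rect" ([left, top, width, height] in pixels, round what is visible of it).
The state is a dict: "time_s": time; "joint_pos": joint angles; "dq": joint speeds; "effort": joint torques, N m; "tool_pos": TCP position; "tcp_rot": TCP orientation; "wrist_force": force on the tool from outside, world axes, zero at the start; "torque": the same for the moment, N m; "grip_width": opening from 0.0 (shut) to 1.0 (fully open).
Only numpy, scipy, OpenCV 4.12 (cv2) and the standard library are available. Lean on these libraries where they do the work, as an engineer would, in place of code of your own. Each camera call takes 0.05 s, during which the arm holds its last target.

## Working session

There is one attempt and no reset: what is moved stays moved. The work goes in short steps, Python scripts to look and compute and a tool call to move; the robot and the scene stay as the last step left them, time stands still between calls to the robot, and variables do not carry over. Pictures are saved under pics/ and viewed, and the job is handed in when it is done.

Besides the shell and the picture viewer there is one more tool, called as name([rows], argument=value, ...), one row to a line, values as JSON. send_rows: Moves the arm, as the interface text tells. Its arguments: {"type":"object","properties":{"steps":{"type":"array","items":{"type":"object","properties":{"travel":{"type":"array","items":{"type":"number"}},"spin":{"type":"number"}}}},"claw":{"type":"number"}},"required":["steps"]}

```bash
mkdir -p pics; ls; python3 - <<'E'
from workcell import readout, capture, finder, manip
import cv2
print(readout.observe(), manip.tip_extent)
for c in ["side","top","wrist"]:
    d=capture(c); cv2.imwrite(f"pics/{c}0.png",cv2.resize(d["color"][:,:,::-1],(768,576),interpolation=cv2.INTER_CUBIC))
    print(c,{k:v for k,v in d.items() if k!="color"})
    for l in ["block_center","board","pointer","board_handle","tin_mid","offcut"]:
        try: print(l,[(round(o["confidence"],2),o["rect"]) for o in finder.outline_of(c,l)][:3])
        except Exception as e: print(l,e)
E
```

```text
pics
{'time_s': 0.0, 'joint_pos': array([-1.45441940e+00,  3.13438734e-01,  1.49845716e+00, -7.77333551e-06,
        1.33096815e+00, -2.23398319e-01]), 'dq': array([-0.00114195,  0.0001869 , -0.00185399,  0.00106222, -0.00176642,
       -0.00046913]), 'effort': array([ 8.10704441e-04, -4.02208328e+01, -2.52265227e+01,  6.94337022e-02,
        3.53648665e-02, -1.07931594e-04]), 'tool_pos': array([ 0.17495323, -0.49494664,  0.40415913]), 'tcp_rot': array([2.92413146, 1.56952491, 1.69311223]), 'wrist_force': array([ 0.74463997,  0.44478435, -0.12031096]), 'torque': array([-0.00432372, -0.0337153 ,  0.03481335]), 'grip_width': 1.0008218131968838} 0.166
side {'fx': 347.27519163644064, 'fy': 347.27519163644064, 'cx': 250.4245503399185, 'cy': 194.69134256525766, 'distortion': array([0.03417051, 0.        , 0.        , 0.        , 0.        ]), 'R': array([[-0.66081147, -0.75050099, -0.00874465],
       [-0.58265217,  0.52029634, -0.6243462 ],
       [ 0.47312225, -0.40748004, -0.78109882]]), 't': array([0.33485314, 0.34392391, 0.80896045])}
block_center [(0.92, [318.3, 135.5, 19.2, 19.1]), 
[... 972 characters left out ...]
[136.4, 196.0, 21.2, 24.9])]
offcut [(0.67, [359.1, 126.9, 13.4, 13.9])]
wrist {'fx': 324.86640398054794, 'fy': 324.86640398054794, 'cx': 252.59425594873284, 'cy': 186.34881837149248, 'distortion': array([-0.07425108,  0.        ,  0.        ,  0.        ,  0.        ]), 'T_tool_cam': array([[-9.44139908e-05, -2.78226496e-01,  9.60515491e-01,
         2.01060161e-02],
       [ 5.71672126e-04, -9.60515353e-01, -2.78226400e-01,
         7.17784859e-02],
       [ 9.99999832e-01,  5.22831468e-04,  2.49740420e-04,
        -1.49041486e-03],
       [ 0.00000000e+00,  0.00000000e+00,  0.00000000e+00,
         1.00000000e+00]])}
block_center []
board []
pointer []
board_handle []
tin_mid []
offcut []
```

View pics/side0.png

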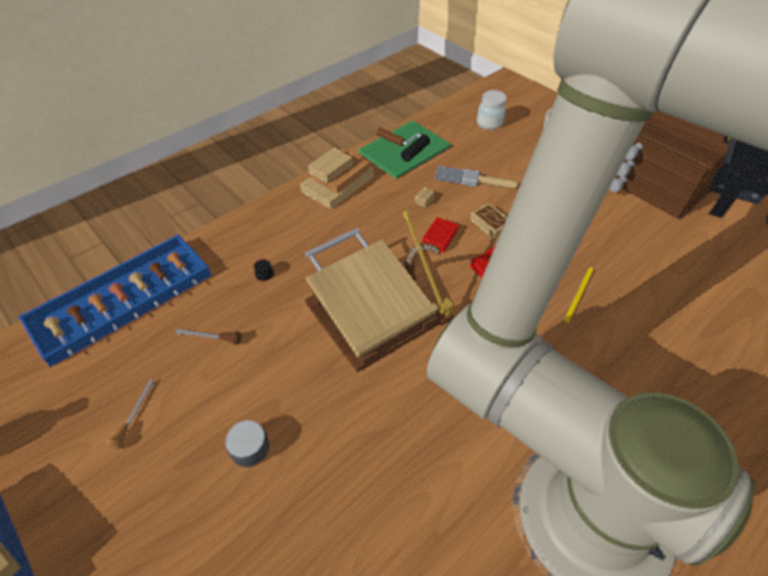

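View pics/top0.png

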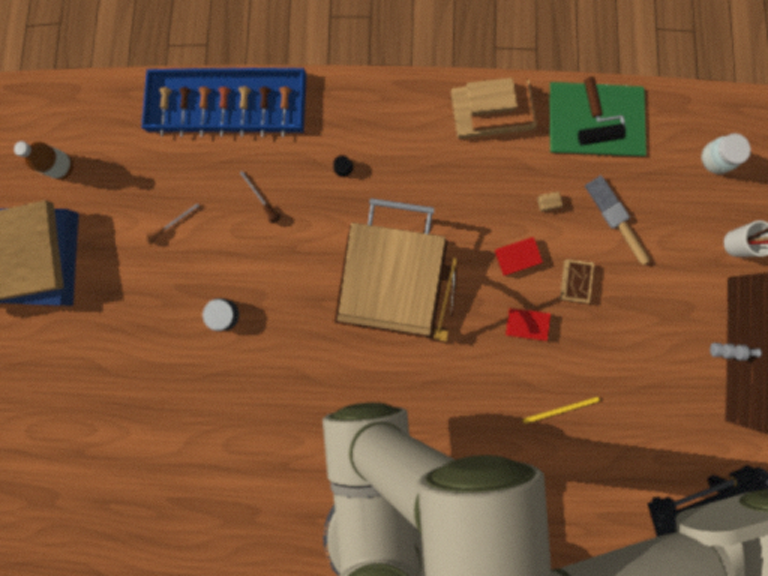

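View pics/wrist0.png

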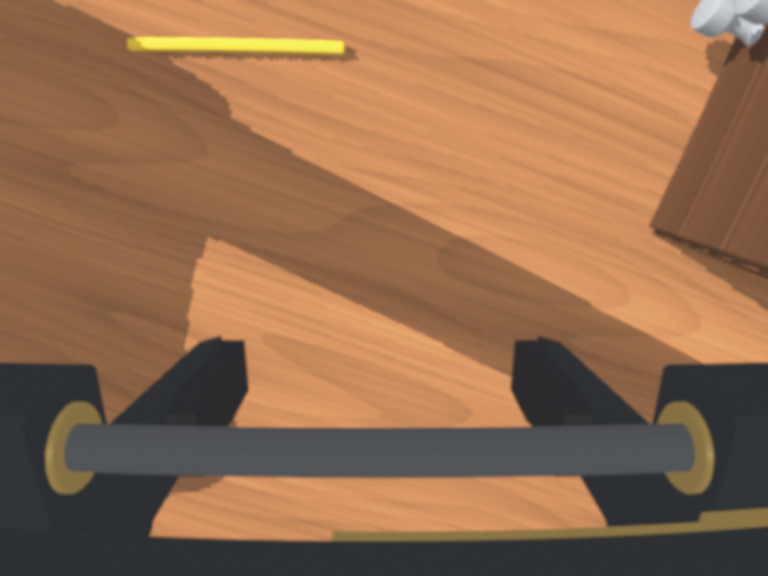

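The top view shows the engraved block at about (578,281) in the enlarged picture, with two red decoys at (519,256) and (528,324). The board is centred near (392,280), with its handle at (400,207) and the pointer at (447,300), on the block's side. Next I'll zoom in to measure corners.

```bash
cat > h.py <<'E'
import numpy as np, cv2, pickle
from scipy.optimize import least_squares
def K(d): return np.array([[d["fx"],0,d["cx"]],[0,d["fy"],d["cy"]],[0,0,1.]])
def ext(d,pose=None):
    if "R" in d: return d["R"],d["t"]
    p,rpy=pose
    T=np.eye(4);T[:3,:3]=Rt(rpy);T[:3,3]=p
    M=np.linalg.inv(T@d["T_tool_cam"]); return M[:3,:3],M[:3,3]
def Rt(rpy):
    from scipy.spatial.transform import Rotation as Ro
    return Ro.from_euler("xyz",rpy).as_matrix()
def proj(d,X,pose=None):
    R,t=ext(d,pose)
    return cv2.projectPoints(np.asarray(X,float).reshape(-1,1,3),cv2.Rodrigues(R)[0],t,K(d),d["distortion"])[0].reshape(-1,2)
def onplane(d,uv,z,pose=None):
    R,t=ext(d,pose)
    n=cv2.undistortPoints(np.asarray(uv,float).reshape(-1,1,2),K(d),d["distortion"]).reshape(-1,2)
    r=np.c_[n,np.ones(len(n))]@R; C=-R.T@t
    return C+r*((z-C[2])/r[:,2])[:,None]
def crop(d,x,y,w,h,s,name,pts=None):
    im=cv2.resize(d["color"][y:y+h,x:x+w,::-1],None,fx=s,fy=s,interpolation=cv2.INTER_CUBIC)
    if pts is not None:
        for p in pts: cv2.circle(im,(int((p[0]-x+.5)*s),int((p[1]-y+.5)*s)),3,(255,0,255),1)
    cv2.imwrite(name,im)
E
python3 - <<'E'
from workcell import capture,finder,readout
from h import *
for c in ["top","side"]:
    d=capture(c); pickle.dump(d,open(c+".pkl","wb"))
    R,t=ext(d);print(c,-R.T@t)
    for o in finder.outline_of(c,"block_center")[:4]:
        m=o["mask"].astype(np.uint8); cn=max(cv2.findContours(m,0,2)[0],key=len)
        r=cv2.minAreaRect(cn); 
        print(o["confidence"],r, d["color"][o["mask"]].mean(0)); print(onplane(d,[r[0]],0.023)[0].round(4))
        w=onplane(d,cv2.boxPoints(r),0.023)[:,:2]; print(w.round(3).tolist())
    if c=="top": crop(d,215,125,190,110,4,"pics/topc.png")
    else: crop(d,195,130,150,120,5,"pics/sidec.png")
E
```

```text
top [ 0.45600967 -0.02065806  1.17884026]
0.81 ((345.1000061035156, 170.30001831054688), (18.34120750427246, 27.828041076660156), 71.56504821777344) [164.93   28.868  25.352]
[ 0.5764 -0.2534  0.023 ]
[[0.588, -0.205], [0.617, -0.284], [0.565, -0.302], [0.536, -0.223]]
0.8 ((384.74261474609375, 187.5742645263672), (20.696773529052734, 28.458065032958984), 5.7105937004089355) [108.65202109  75.66080844  47.15289982]
[ 0.5282 -0.3737  0.023 ]
[[0.488, -0.339], [0.573, -0.346], [0.569, -0.409], [0.484, -0.401]]
0.74 ((351.54998779296875, 216.1499786376953), (27.435745239257812, 18.52619743347168), 8.130102157592773) [149.11201629  26.99796334  23.81466395]
[ 0.4407 -0.2751  0.023 ]
[[0.418, -0.231], [0.473, -0.238], [0.463, -0.319], [0.409, -0.312]]
side [0.03892562 0.40200049 0.84953381]
0.89 ((293.20001220703125, 154.6000213623047), (17.8885440826416, 19.677398681640625), 26.56505012512207) [165.57009346  29.86604361  23.36448598]
[ 0.5731 -0.2496  0.023 ]
[[0.585, -0.203], [0.625, -0.285], [0.561, -0.297], [0.524, -0.216]]
0.6 ((325.5, 146.00001525878906), (22.790565490722656, 15.748537063598633), 39.80556869506836) [130.15506329 101.83860759  69.03164557]
[ 0.5286 -0.361   0.023 ]
[[0.564, -0.331], [0.582, -0.403], [0.493, -0.391], [0.478, -0.322]]
0.6 ((319.6058044433594, 173.08392333984375), (11.106649398803711, 18.368688583374023), 19.98310661315918) [151.41216216  31.18243243  24.66216216]
[ 0.4587 -0.2524  0.023 ]
[[0.457, -0.211], [0.494, -0.282], [0.46, -0.295], [0.425, -0.224]]
0.46 ((244.0384521484375, 189.8076934814453), (81.26358032226562, 63.51317596435547), 56.3099365234375) [163.01521956 138.69810379  99.17964072]
[ 0.5671 -0.0272  0.023 ]
[[0.723, 0.046], [0.735, -0.189], [0.423, -0.095], [0.435, 0.1]]
```

View pics/topc.png

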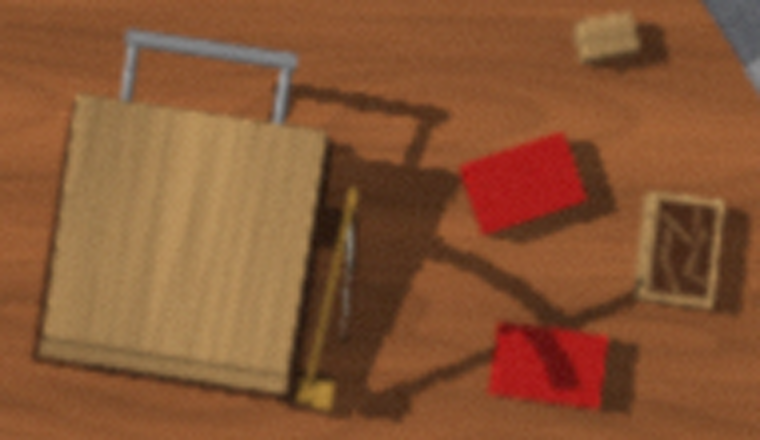

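View pics/sidec.png

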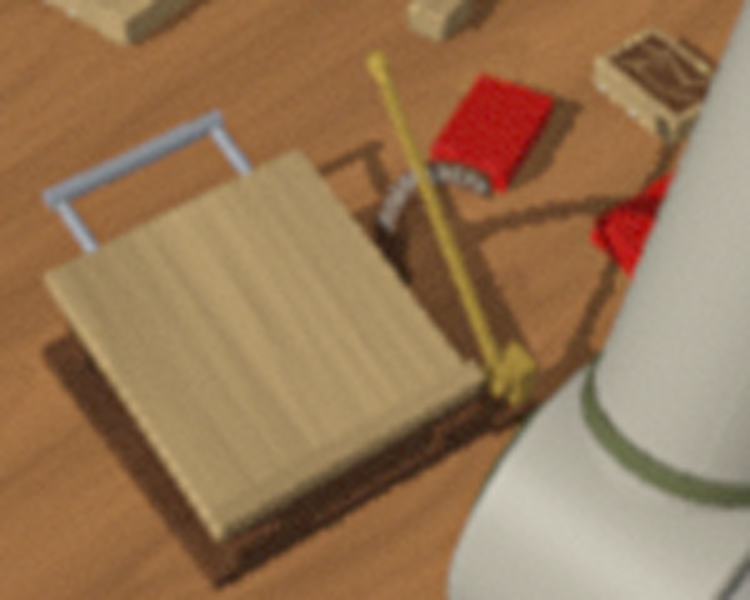

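```bash
cat >> h.py <<'E'
def boardX(p,ang,pts):  # p=hx,hy,yaw ; ang slope total ; pts in board axes
    c,s=np.cos(ang),np.sin(ang); cy,sy=np.cos(p[2]),np.sin(p[2])
    Rz=np.array([[cy,-sy,0],[sy,cy,0],[0,0,1]]); Ry=np.array([[c,0,-s],[0,1,0],[s,0,c]])
    return np.array([p[0],p[1],0.036])+np.asarray(pts)@(Rz@Ry).T
E
python3 - <<'E'
from h import *
T=pickle.load(open("top.pkl","rb"));S=pickle.load(open("side.pkl","rb"))
top=np.array([(78,97),(328,130),(38,358),(290,393),(130,38),(293,60)])/4.-.5+[215,125]
sid=np.array([(48,275),(300,150),(222,535),(482,372),(48,197),(217,118)])/5.-.5+[195,130]
tipT=np.array([352,190])/4.-.5+[215,125]; tipS=np.array([376,60])/5.-.5+[195,130]
M=np.array([(.19,.09,.006),(.19,-.09,.006),(0,.09,.016),(0,-.09,.016),(.235,.061,0),(.235,-.061,0)])
def f(p,cams="TS"):
    r=[]
    if "T" in cams: r+=[proj(T,boardX(p,.21,M))-top, proj(T,boardX(p,p[3]+.21,[[.2,-.106,0]]))-tipT]
    if "S" in cams: r+=[proj(S,boardX(p,.21,M))-sid, proj(S,boardX(p,p[3]+.21,[[.2,-.106,0]]))-tipS]
    return np.concatenate(r).ravel()
for c in ["T","S","TS"]:
    o=least_squares(f,[.47,-.02,0,.5],args=(c,)); print(c,o.x.round(4),np.abs(o.fun).max()); 
print(o.fun.reshape(-1,2).round(1).tolist())
np.save("board.npy",o.x)
E
```

```text
T [ 0.4305  0.0078 -0.1152  0.622 ] 1.1063082223762706
S [ 0.43    0.0114 -0.1236  0.6381] 1.2011244824421965
TS [ 0.4304  0.0093 -0.1195  0.6209] 1.6560395676584676
[[-0.7, -0.5], [-0.4, 0.4], [0.3, -0.4], [-1.0, 0.2], [-1.3, -0.1], [0.5, 0.5], [0.1, 0.2], [-0.5, -0.4], [-0.1, -0.9], [0.7, -1.7], [1.0, 0.4], [0.3, 0.7], [0.6, 0.0], [-0.4, -0.6]]
```

```bash
cat >> h.py <<'E'
def plan(o,target,jawyaw,side=None):
    """target TCP world; jawyaw: world yaw of jaw axis (mod pi); prints travel cm, spin deg"""
    R=Rt(o["tcp_rot"]); d=R.T@(np.asarray(target)-o["tool_pos"])*100
    # desired tool: x=down, z=jaw dir
    for sgn in (1,-1):
        z=sgn*np.array([np.cos(jawyaw),np.sin(jawyaw),0]); x=np.array([0,0,-1.]); y=np.cross(z,x)
        Rd=np.c_[x,y,z]; E=R.T@Rd
        sp=np.degrees(np.arctan2(E[2,1],E[1,1]))
        print("travel",d.round(2),"spin",sp.round(2),"-> tooly",y.round(2),"j6 now",o["joint_pos"][5].round(3))
E
python3 - <<'E'
from workcell import readout
from h import *
o=readout.observe(); print(Rt(o["tcp_rot"]).round(3))
plan(o,[.53,-.375,.36],np.pi/2-.1)
E
```

```text
[[-0.     0.943  0.333]
 [-0.     0.333 -0.943]
 [-1.    -0.    -0.   ]]
travel [ 4.47 37.47  0.52] spin -154.8 -> tooly [-1.   0.1  0. ] j6 now -0.223
travel [ 4.47 37.47  0.52] spin 25.2 -> tooly [ 1.  -0.1  0. ] j6 now -0.223
```

send_rows([
  {"travel": [0.5, 5, 0.1], "spin": 4},
  {"travel": [1, 10, 0.2], "spin": 8},
  {"travel": [1.5, 15, 0.2], "spin": 12},
  {"travel": [2, 20, 0.3], "spin": 16},
  {"travel": [2.5, 25, 0.4], "spin": 20},
  {"travel": [3.5, 30, 0.4], "spin": 23},
  {"travel": [4.5, 35, 0.5], "spin": 25},
  {"travel": [4.5, 37.5, 0.5], "spin": 25},
  {"travel": [4.5, 37.5, 0.5], "spin": 25},
  {"travel": [4.5, 37.5, 0.5], "spin": 25},
])

```text
time_s: 2.5
tool_pos: [0.5296, -0.3751, 0.3598]
tcp_rot: [-1.111, 1.571, -2.779]
wrist_force: [-0.4, -0.7, 0.2]
grip_width: 1.003
```

```bash
python3 - <<'E'
from workcell import readout,capture,finder
from h import *
o=readout.observe(); print(o["tool_pos"],o["joint_pos"].round(3),o["time_s"])
d=capture("wrist"); pose=(o["tool_pos"],o["tcp_rot"])
crop(d,0,0,512,384,1.5,"pics/w1.png")
pickle.dump((d,pose),open("w1.pkl","wb"))
for q in finder.outline_of("wrist","block_center")[:3]:
    m=q["mask"].astype(np.uint8); r=cv2.minAreaRect(max(cv2.findContours(m,0,2)[0],key=len))
    print(q["confidence"],r,d["color"][q["mask"]].mean(0).round()); w=onplane(d,cv2.boxPoints(r),.023,pose); print(w.round(4).tolist(),w.mean(0))
E
```

```text
[ 0.52955347 -0.3751226   0.35977473] [-0.796  0.623  1.144 -0.     1.374  0.871] 2.5
0.95 ((250.5, 164.0), (80.0, 57.0), 90.0) [153. 117.  84.]
[[0.5743, -0.3485, 0.023], [0.569, -0.4032, 0.023], [0.4876, -0.3971, 0.023], [0.4933, -0.3386, 0.023]] [ 0.53102719 -0.37183373  0.023     ]
0.82 ((127.98236846923828, 129.10926818847656), (58.17063522338867, 83.44873809814453), 62.3005256652832) [211.  55.  52.]
[[0.5906, -0.2066, 0.023], [0.6183, -0.2865, 0.023], [0.5676, -0.3047, 0.023], [0.5364, -0.2227, 0.023]] [ 0.57822664 -0.25513832  0.023     ]
0.71 ((178.0, 249.5), (53.0, 60.0), 90.0) [182.  47.  45.]
[[0.4796, -0.2577, 0.023], [0.4737, -0.3213, 0.023], [0.4106, -0.3125, 0.023], [0.4163, -0.2452, 0.023]] [ 0.44503445 -0.28414394  0.023     ]
```

View pics/w1.png

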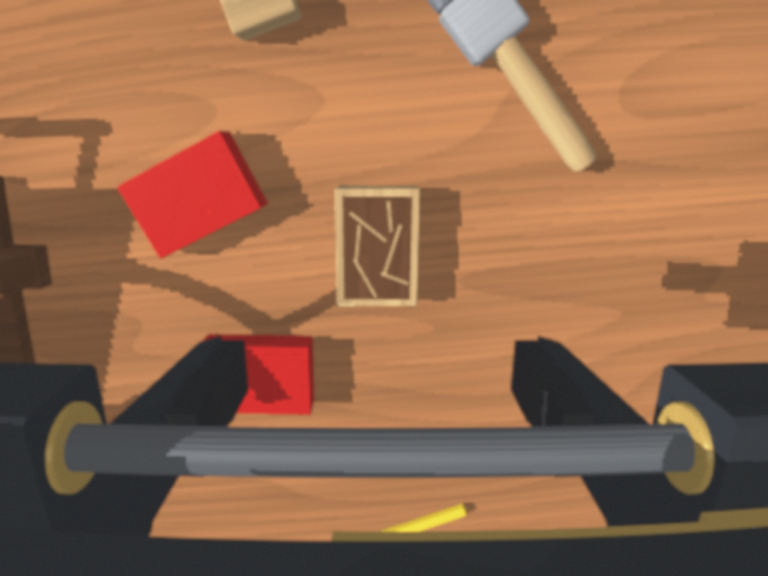

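The block is under the gripper at (377,246), aligned to within about 0.01 rad, and the red decoy is clear of the fingers. Descending now.

send_rows([
  {"travel": [3, 0.1, -0.2], "spin": 0},
  {"travel": [7, 0.1, -0.3], "spin": 0},
  {"travel": [11, 0.1, -0.3], "spin": 0},
  {"travel": [14.5, 0.1, -0.3], "spin": 0},
  {"travel": [17, 0.1, -0.3], "spin": 0},
  {"travel": [18.4, 0.1, -0.3], "spin": 0},
  {"travel": [18.9, 0.1, -0.3], "spin": 0},
  {"travel": [18.9, 0.1, -0.3], "spin": 0},
  {"travel": [18.9, 0.1, -0.3], "spin": 0},
])

```text
time_s: 3.72
tool_pos: [0.5316, -0.372, 0.1717]
tcp_rot: [0.911, 1.569, -0.756]
wrist_force: [-0.0, -0.0, -0.2]
grip_width: 1.0
```

send_rows([
  {"travel": [0, 0, 0], "spin": 0},
  {"travel": [0, 0, 0], "spin": 0},
  {"travel": [0, 0, 0], "spin": 0},
  {"travel": [0, 0, 0], "spin": 0},
  {"travel": [0, 0, 0], "spin": 0},
  {"travel": [0, 0, 0], "spin": 0},
  {"travel": [0, 0, 0], "spin": 0},
  {"travel": [0, 0, 0], "spin": 0},
], claw=30)

```text
time_s: 4.72
tool_pos: [0.5315, -0.3719, 0.1708]
tcp_rot: [0.708, 1.571, -0.959]
wrist_force: [-0.2, -0.1, 0.9]
grip_width: 0.625
```

```bash
python3 - <<'E'
from workcell import readout
from h import *
o=readout.observe(); plan(o,[.4825,.009,.40],np.pi/2-.1195)
E
```

```text
travel [-22.93  -8.55 -37.43] spin -178.68 -> tooly [-0.99  0.12  0.  ] j6 now 0.877
travel [-22.93  -8.55 -37.43] spin 1.32 -> tooly [ 0.99 -0.12  0.  ] j6 now 0.877
```

send_rows([
  {"travel": [-2, 0, 0], "spin": 0},
  {"travel": [-5, 0, 0], "spin": 0},
  {"travel": [-9, 0, 0], "spin": 0},
  {"travel": [-13, 0, 0], "spin": 0},
  {"travel": [-17, 0, 0], "spin": 0},
  {"travel": [-20.5, 0, 0], "spin": 0},
  {"travel": [-23, 0, 0], "spin": 0},
  {"travel": [-23, 0, 0], "spin": 0},
  {"travel": [-23, 0, 0], "spin": 0},
])

```text
time_s: 5.85
tool_pos: [0.5313, -0.3717, 0.3998]
tcp_rot: [-2.259, 1.569, 2.357]
wrist_force: [-1.0, -0.0, -1.4]
grip_width: 0.619
```

send_rows([
  {"travel": [0, -0.8, -3], "spin": 0},
  {"travel": [0, -1.8, -8], "spin": 1},
  {"travel": [0, -3, -13], "spin": 1.3},
  {"travel": [0, -4.2, -18], "spin": 1.3},
  {"travel": [0, -5.3, -23], "spin": 1.3},
  {"travel": [0, -6.4, -28], "spin": 1.3},
  {"travel": [0, -7.5, -33], "spin": 1.3},
  {"travel": [0, -8.3, -36], "spin": 1.3},
  {"travel": [0, -8.6, -37.4], "spin": 1.3},
  {"travel": [0, -8.6, -37.4], "spin": 1.3},
])

```text
time_s: 7.1
tool_pos: [0.482, 0.0088, 0.4003]
tcp_rot: [-1.507, 1.57, 3.087]
wrist_force: [0.2, -0.7, 0.1]
grip_width: 0.62
```

```bash
python3 - <<'E'
from workcell import readout,capture,finder
from h import *
o=readout.observe(); print(o["tool_pos"],o["joint_pos"].round(3),o["time_s"])
d=capture("wrist"); pose=(o["tool_pos"],o["tcp_rot"])
p=np.load("board.npy")
M=np.array([(.19,.09,.006),(.19,-.09,.006),(0,.09,.016),(0,-.09,.016),(.235,.061,0),(.235,-.061,0),(.012,.09,.016),(.012,-.09,.016)])
q=np.r_[proj(d,boardX(p,.21,M),pose),proj(d,boardX(p,.83,[[.2,-.106,0]]),pose)];print(q.round(1).tolist())
crop(d,0,0,512,384,1.5,"pics/w2.png",q)
pickle.dump((d,pose),open("w2.pkl","wb"))
E
```

```text
[0.4819783  0.00879046 0.40025302] [-0.225  0.222  1.629 -0.     1.292  1.464] 7.1
[[155.5, 18.4], [366.2, 19.3], [175.9, 213.0], [341.9, 213.2], [186.7, -41.4], [336.2, -40.7], [174.7, 203.5], [343.4, 203.8], [443.6, 73.6]]
```

View pics/w2.png

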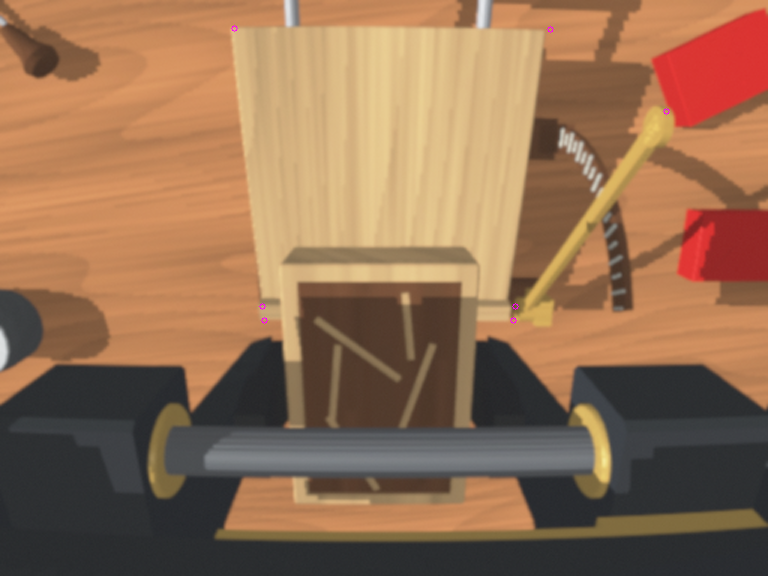

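The prediction overlays the board to within about 3 px, so the true board lies roughly 2 mm further left. The block is square to it. Lowering with that correction.

send_rows([
  {"travel": [2, 0, 0], "spin": 0},
  {"travel": [5, 0, -0.1], "spin": 0},
  {"travel": [9, 0, -0.2], "spin": 0},
  {"travel": [12.5, 0, -0.2], "spin": 0},
  {"travel": [15, 0, -0.2], "spin": 0},
  {"travel": [16.2, 0, -0.2], "spin": 0},
  {"travel": [16.4, 0, -0.2], "spin": 0},
  {"travel": [16.4, 0, -0.2], "spin": 0},
])

```text
time_s: 8.15
tool_pos: [0.4825, 0.0104, 0.2374]
tcp_rot: [1.447, 1.57, -0.243]
wrist_force: [0.4, 0.0, -0.9]
grip_width: 0.62
```

```bash
python3 - <<'E'
from workcell import readout,capture,finder
from h import *
o=readout.observe(); print(o["tool_pos"],o["wrist_force"],o["time_s"])
d=capture("side"); crop(d,180,100,180,150,4,"pics/s3.png")
E
```

```text
[0.48245987 0.01038776 0.23738219] [ 0.41746559  0.04479889 -0.91764077] 8.15
```

View pics/s3.png

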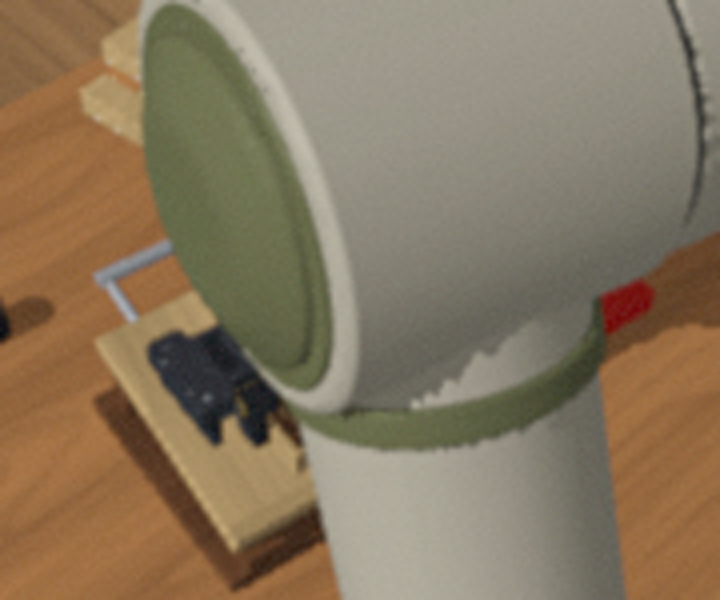

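The side view is mostly blocked by the arm, but the fingers and block can be seen just above the board. I'll lower in small steps and watch the force.

send_rows([
  {"travel": [0.2, 0, 0], "spin": 0},
  {"travel": [0.4, 0, 0], "spin": 0},
  {"travel": [0.6, 0, 0], "spin": 0},
  {"travel": [0.6, 0, 0], "spin": 0},
])

```text
time_s: 8.7
tool_pos: [0.4821, 0.0108, 0.231]
tcp_rot: [-0.154, 1.571, -1.844]
wrist_force: [-2.1, 0.5, 4.7]
grip_width: 0.622
```

send_rows([
  {"travel": [0.1, 0, 0], "spin": 0},
  {"travel": [0.2, 0, 0], "spin": 0},
  {"travel": [0.3, 0, 0], "spin": 0},
  {"travel": [0.3, 0, 0], "spin": 0},
])

```text
time_s: 9.2
tool_pos: [0.4819, 0.0108, 0.2281]
tcp_rot: [-1.49, 1.57, 3.103]
wrist_force: [-5.2, 0.3, 7.5]
grip_width: 0.619
```

send_rows([
  {"travel": [0.1, 0, 0], "spin": 0},
  {"travel": [0.2, 0, 0], "spin": 0},
  {"travel": [0.3, 0, 0], "spin": 0},
  {"travel": [0.3, 0, 0], "spin": 0},
])

```text
time_s: 9.7
tool_pos: [0.4818, 0.0108, 0.225]
tcp_rot: [-1.527, 1.569, 3.067]
wrist_force: [-6.3, -0.2, 5.9]
grip_width: 0.621
```

send_rows([
  {"travel": [0.1, 0, 0], "spin": 0},
  {"travel": [0.2, 0, 0], "spin": 0},
  {"travel": [0.2, 0, 0], "spin": 0},
])

```text
time_s: 10.07
tool_pos: [0.4818, 0.0108, 0.223]
tcp_rot: [-1.508, 1.569, 3.086]
wrist_force: [-5.0, -0.1, 6.3]
grip_width: 0.621
```

```bash
python3 - <<'E'
from workcell import readout,capture,finder
from h import *
d=capture("wrist"); crop(d,100,100,300,230,2.6,"pics/w4.png")
E
```

```text
(no output)
```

View pics/w4.png

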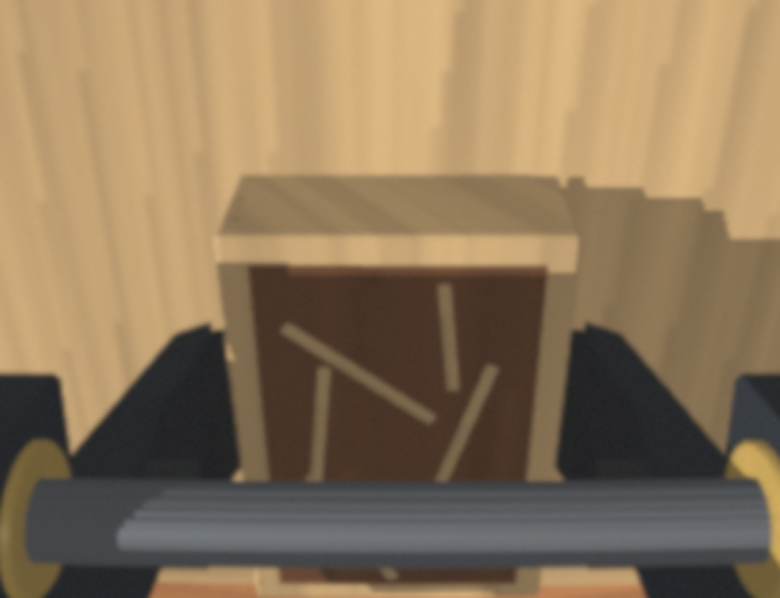

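send_rows([
  {"travel": [0.1, 0, 0], "spin": 0},
  {"travel": [0.1, 0, 0], "spin": 0},
])

```text
time_s: 10.38
tool_pos: [0.4818, 0.0108, 0.2223]
tcp_rot: [-1.496, 1.569, 3.097]
wrist_force: [-8.2, 0.6, 12.0]
grip_width: 0.623
```

send_rows([
  {"travel": [0.1, 0, 0], "spin": 0},
  {"travel": [0.1, 0, 0], "spin": 0},
])

```text
time_s: 10.62
tool_pos: [0.4818, 0.0109, 0.2222]
tcp_rot: [-1.301, 1.57, -2.99]
wrist_force: [-11.9, 0.3, 24.0]
grip_width: 0.624
```

Force rose sharply to 24 N, so the block is flat on the slope. Now I'll slide it down towards the ledge.

send_rows([
  {"travel": [0, -0.1, 0], "spin": 0},
  {"travel": [0, -0.2, 0], "spin": 0},
  {"travel": [0, -0.3, 0], "spin": 0},
  {"travel": [0, -0.3, 0], "spin": 0},
])

```text
time_s: 11.12
tool_pos: [0.4801, 0.0109, 0.2221]
tcp_rot: [1.504, 1.566, -0.186]
wrist_force: [1.7, -0.1, 10.1]
grip_width: 0.621
```

send_rows([
  {"travel": [0, -0.1, 0], "spin": 0},
  {"travel": [0, -0.1, 0], "spin": 0},
])

```text
time_s: 11.38
tool_pos: [0.4794, 0.0109, 0.222]
tcp_rot: [1.527, 1.565, -0.163]
wrist_force: [4.6, 0.1, 6.0]
grip_width: 0.623
```

send_rows([
  {"travel": [0, -0.1, 0], "spin": 0},
  {"travel": [0, -0.2, 0], "spin": 0},
  {"travel": [0, -0.2, 0], "spin": 0},
])

```text
time_s: 11.75
tool_pos: [0.4783, 0.011, 0.2224]
tcp_rot: [1.553, 1.56, -0.138]
wrist_force: [13.2, 0.2, 2.2]
grip_width: 0.621
```

send_rows([
  {"travel": [0, -0.1, 0], "spin": 0},
  {"travel": [0, -0.2, 0], "spin": 0},
  {"travel": [0, -0.2, 0], "spin": 0},
])

```text
time_s: 12.12
tool_pos: [0.4773, 0.0111, 0.2229]
tcp_rot: [1.555, 1.555, -0.137]
wrist_force: [19.7, 0.7, -1.1]
grip_width: 0.62
```

Ledge contact shows as fx of about 20 N. I'll relax the push and release.

send_rows([
  {"travel": [0, 0.15, 0], "spin": 0},
  {"travel": [0, 0.25, 0], "spin": 0},
  {"travel": [0, 0.25, 0], "spin": 0},
])

```text
time_s: 12.5
tool_pos: [0.4786, 0.0109, 0.2223]
tcp_rot: [1.548, 1.562, -0.143]
wrist_force: [10.7, 0.8, 3.4]
grip_width: 0.619
```

send_rows([
  {"travel": [0, 0, 0], "spin": 0},
  {"travel": [0, 0, 0], "spin": 0},
  {"travel": [0, 0, 0], "spin": 0},
  {"travel": [0, 0, 0], "spin": 0},
  {"travel": [0, 0, 0], "spin": 0},
], claw=85)

```text
time_s: 13.12
tool_pos: [0.4767, 0.0114, 0.2207]
tcp_rot: [-1.639, 1.571, 2.954]
wrist_force: [0.2, 0.2, 0.3]
grip_width: 0.852
```

send_rows([
  {"travel": [-1.5, 0, 0], "spin": 0},
  {"travel": [-4, 0, 0], "spin": 0},
  {"travel": [-7, 0, 0], "spin": 0},
  {"travel": [-11, 0, 0], "spin": 0},
  {"travel": [-14, 0, 0], "spin": 0},
  {"travel": [-16, 0, 0], "spin": 0},
  {"travel": [-16, 0, 0], "spin": 0},
])

```text
time_s: 14.0
tool_pos: [0.4766, 0.0114, 0.3825]
tcp_rot: [1.461, 1.567, -0.229]
wrist_force: [-0.0, 0.6, -0.1]
grip_width: 0.847
```

```bash
python3 - <<'E'
from workcell import readout,capture,finder
from h import *
o=readout.observe(); print(o["tool_pos"],o["wrist_force"],o["time_s"])
d=capture("wrist"); pose=(o["tool_pos"],o["tcp_rot"]); crop(d,50,0,400,300,2,"pics/w5.png")
pickle.dump((d,pose),open("w5.pkl","wb"))
E
```

```text
[0.47658291 0.01142126 0.38253037] [-0.01500658  0.62811287 -0.07433326] 14.0
```

View pics/w5.png

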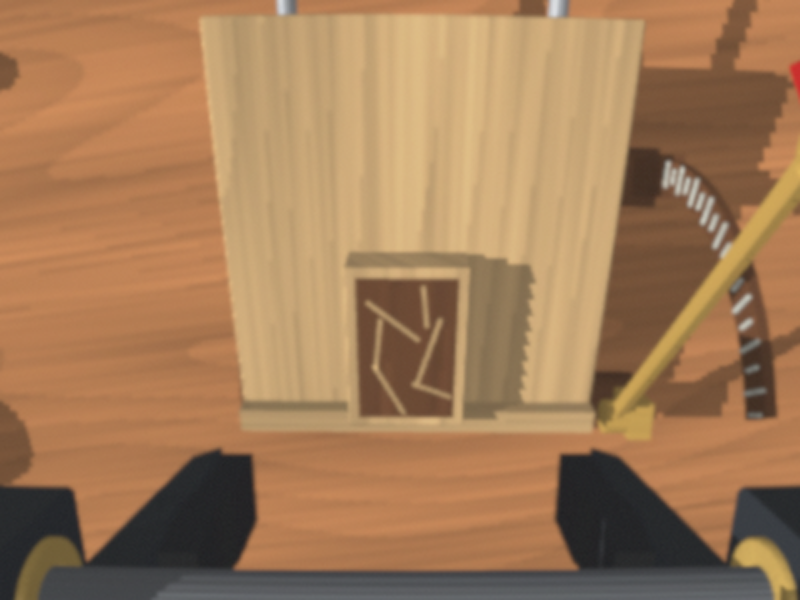

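The block lies at (408,340), square and near the middle. I'll compare it with a model of the block seated flat against the ledge.

```bash
python3 - <<'E'
from h import *
d,pose=pickle.load(open("w5.pkl","rb")); p0=np.load("board.npy")
M=np.array([(.19,.09,.006),(.19,-.09,.006),(0,.09,.016),(0,-.09,.016)])
obs=np.array([(200,17),(644,20),(240,430),(594,431)])/2.-.5+[50,0]
# refine board in-plane to this image
f=lambda q:(proj(d,boardX([q[0],q[1],q[2]],.21,M),pose)-obs).ravel()
o=least_squares(f,p0[:3]);print(o.x,o.fun.round(1));p=o.x
B=np.array([(.08,.0275,.023),(.08,-.0275,.023),(0,.0275,.023),(0,-.0275,.023)])
ob=np.array([(348,267),(470,267),(350,424),(463,424)])/2.-.5+[50,0]
g=lambda q:(proj(d,boardX(p,.21,B@np.array([[np.cos(q[2]),np.sin(q[2]),0],[-np.sin(q[2]),np.cos(q[2]),0],[0,0,1]])+[.012+q[0],q[1],.006]),pose)-ob).ravel()
b=least_squares(g,[0,0,0]);print(b.x,b.fun.round(1))
q=np.r_[proj(d,boardX(p,.21,B+[.012,b.x[1],.006]),pose),proj(d,boardX(p,.21,M),pose)]
for a in (.58,.62,.66): q=np.r_[q,proj(d,boardX(p,.21+a,[[.1,-.106,0],[.06,-.106,0]]),pose)]
crop(d,50,0,400,300,2,"pics/w5b.png",q)
np.save("board2.npy",p)
E
```

```text
[ 0.4309999   0.01234391 -0.1227642 ] [-1.3 -0.4  1.3 -0.4  1.   0.5 -0.9  0.7]
[ 0.00056301  0.00539752 -0.00532784] [-1.8 -0.6  1.5  0.   0.1  0.2  0.3  0.7]
```

View pics/w5b.png

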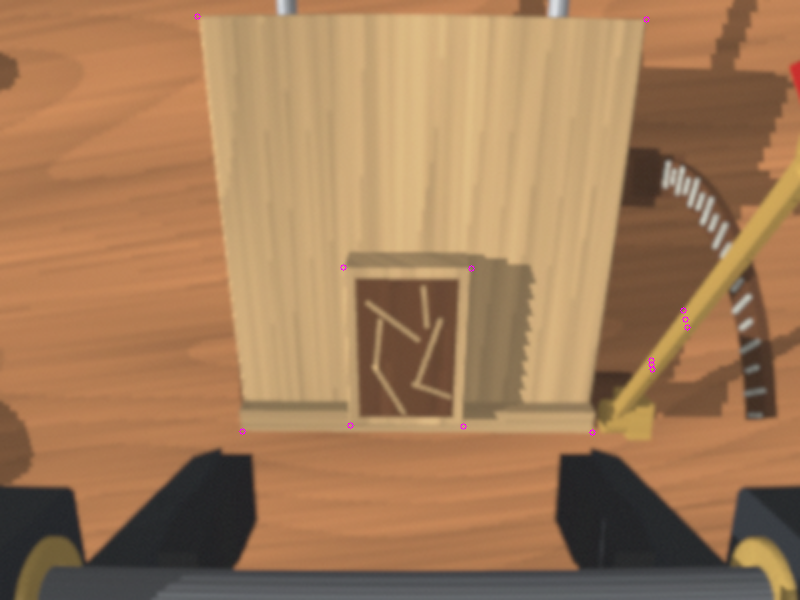

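```bash
python3 - <<'E'
from workcell import readout
from h import *
o=readout.observe(); b=boardX([.4308,.0113,-.121],.21,[[.235,0,0]])[0]; print(b); plan(o,[b[0],b[1],.35],-.121)
E
```

```text
[ 0.65895679 -0.0164425   0.08498808]
travel [ 3.14 18.45  0.6 ] spin -89.89 -> tooly [0.12 0.99 0.  ] j6 now 1.467
travel [ 3.14 18.45  0.6 ] spin 90.11 -> tooly [-0.12 -0.99 -0.  ] j6 now 1.467
```

send_rows([
  {"travel": [0, 2, 0], "spin": -9},
  {"travel": [0, 5, 0.1], "spin": -19},
  {"travel": [0, 8, 0.2], "spin": -29},
  {"travel": [0, 11, 0.3], "spin": -39},
  {"travel": [0.5, 14, 0.4], "spin": -49},
  {"travel": [1.5, 16.5, 0.5], "spin": -59},
  {"travel": [2.5, 18.5, 0.6], "spin": -69},
  {"travel": [3, 18.5, 0.6], "spin": -79},
  {"travel": [3, 18.5, 0.6], "spin": -88},
  {"travel": [3, 18.5, 0.6], "spin": -89.9},
], claw=40)

```text
time_s: 15.3
tool_pos: [0.6596, -0.0166, 0.3496]
tcp_rot: [3.042, 1.569, 2.922]
wrist_force: [0.7, 0.1, -1.3]
grip_width: 0.402
```

send_rows([
  {"travel": [0, 0, 0], "spin": 0},
  {"travel": [0, 0, 0], "spin": 0},
])

```text
time_s: 15.55
tool_pos: [0.6596, -0.0166, 0.3506]
tcp_rot: [2.999, 1.571, 2.877]
wrist_force: [-0.6, 0.3, 0.2]
grip_width: 0.401
```

```bash
python3 - <<'E'
from workcell import readout,capture,finder
from h import *
o=readout.observe(); print(o["tool_pos"],o["joint_pos"].round(2),o["wrist_force"],o["time_s"],o["grip_width"])
d=capture("wrist"); pose=(o["tool_pos"],o["tcp_rot"])
p=[.4308,.0113,-.121]
q=proj(d,boardX(p,.21,[(.19,.09,.006),(.19,-.09,.006),(.235,.061,0),(.235,-.061,0),(.235,0,0),(.235,.03,0)]),pose);print(q.round(1))
crop(d,0,0,512,384,1.5,"pics/w6.png",q)
pickle.dump((d,pose),open("w6.pkl","wb"))
print(Rt(o["tcp_rot"]).round(3)); plan(o,[.659,-.0165,.232],-.121)
E
```

```text
[ 0.65963058 -0.01660246  0.35061624] [-0.2   0.66  1.11  0.    1.37 -0.08] [-0.60887626  0.28493148  0.24412928] 15.55 0.40058729444124813
[[190.3  69.2]
 [201.3 285.1]
 [252.3 109.5]
 [252.5 257.8]
 [252.4 188.6]
 [252.4 150.9]]
[[-0.     0.122  0.992]
 [ 0.     0.992 -0.122]
 [-1.     0.    -0.   ]]
travel [11.86  0.   -0.06] spin -0.1 -> tooly [0.12 0.99 0.  ] j6 now -0.08
travel [11.86  0.   -0.06] spin 179.9 -> tooly [-0.12 -0.99 -0.  ] j6 now -0.08
```

View pics/w6.png

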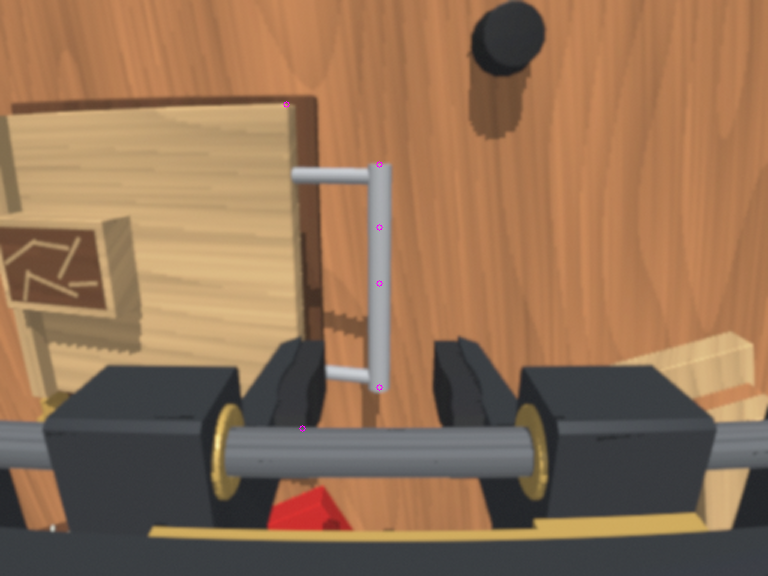

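The predicted points land on the lifting bar at (379,165–387), centred between the fingers. Descending and closing.

send_rows([
  {"travel": [2, 0, 0], "spin": 0},
  {"travel": [5, 0, 0], "spin": 0},
  {"travel": [8, 0, 0], "spin": 0},
  {"travel": [10, 0, 0], "spin": 0},
  {"travel": [11.2, 0, 0], "spin": 0},
  {"travel": [11.8, 0, 0], "spin": 0},
  {"travel": [11.8, 0, 0], "spin": 0},
  {"travel": [11.8, 0, 0], "spin": 0},
])

```text
time_s: 16.6
tool_pos: [0.6598, -0.0166, 0.2335]
tcp_rot: [-0.063, 1.569, -0.185]
wrist_force: [0.1, -0.6, 0.9]
grip_width: 0.398
```

send_rows([
  {"travel": [0, 0, 0], "spin": 0},
  {"travel": [0, 0, 0], "spin": 0},
  {"travel": [0, 0, 0], "spin": 0},
  {"travel": [0, 0, 0], "spin": 0},
  {"travel": [0, 0, 0], "spin": 0},
  {"travel": [0, 0, 0], "spin": 0},
], claw=0)

```text
time_s: 17.35
tool_pos: [0.6596, -0.0166, 0.2329]
tcp_rot: [-3.093, 1.57, 3.069]
wrist_force: [-4.6, 0.2, 4.8]
grip_width: 0.121
```

```bash
python3 - <<'E'
from workcell import readout,capture,finder
from h import *
o=readout.observe(); print(o["tool_pos"],o["wrist_force"],o["time_s"],o["grip_width"])
p=[.4308,.0113,-.121]
print(boardX(p,.21,[[.235,0,0]]))
# arc in tool coords (x down, z along slope horizontally) relative to rest
for a in [.05,.1,.15,.2,.25,.3,.35,.4,.45,.5,.55,.6,.62]:
    dz=.235*(np.sin(.21+a)-np.sin(.21)); dx=.235*(np.cos(.21+a)-np.cos(.21))
    print(a,"travel x %.2f z %.2f"%(-dz*100,dx*100))
E
```

```text
[ 0.65959843 -0.01658153  0.23288932] [-4.64939217  0.18628807  4.83342696] 17.35 0.12068994214981853
[[ 0.65895679 -0.0164425   0.08498808]]
0.05 travel x -1.14 z -0.27
0.1 travel x -2.27 z -0.60
0.15 travel x -3.38 z -0.99
0.2 travel x -4.47 z -1.43
0.25 travel x -5.53 z -1.93
0.3 travel x -6.57 z -2.47
0.35 travel x -7.58 z -3.07
0.4 travel x -8.56 z -3.72
0.45 travel x -9.51 z -4.42
0.5 travel x -10.42 z -5.16
0.55 travel x -11.29 z -5.95
0.6 travel x -12.12 z -6.78
0.62 travel x -12.44 z -7.12
```

send_rows([
  {"travel": [-0.5, 0, -0.1], "spin": 0},
  {"travel": [-1.14, 0, -0.27], "spin": 0},
  {"travel": [-1.7, 0, -0.43], "spin": 0},
  {"travel": [-2.27, 0, -0.6], "spin": 0},
  {"travel": [-2.8, 0, -0.8], "spin": 0},
  {"travel": [-3.38, 0, -1.0], "spin": 0},
  {"travel": [-3.9, 0, -1.2], "spin": 0},
  {"travel": [-4.47, 0, -1.43], "spin": 0},
  {"travel": [-4.47, 0, -1.43], "spin": 0},
])

```text
time_s: 18.48
tool_pos: [0.6451, -0.0148, 0.2776]
tcp_rot: [3.088, 1.57, 2.967]
wrist_force: [-3.4, 1.4, -3.6]
grip_width: 0.119
```

```bash
python3 - <<'E'
from workcell import readout,capture,finder
from h import *
o=readout.observe(); print(o["tool_pos"],o["wrist_force"],o["time_s"],o["grip_width"])
d=capture("side"); crop(d,180,90,180,150,4,"pics/s7.png")
d=capture("top"); crop(d,215,115,190,130,4,"pics/t7.png")
E
```

```text
[ 0.64514079 -0.01476888  0.27763865] [-3.40745449  1.36674087 -3.5604716 ] 18.475 0.1194314516485494
```

View pics/s7.png

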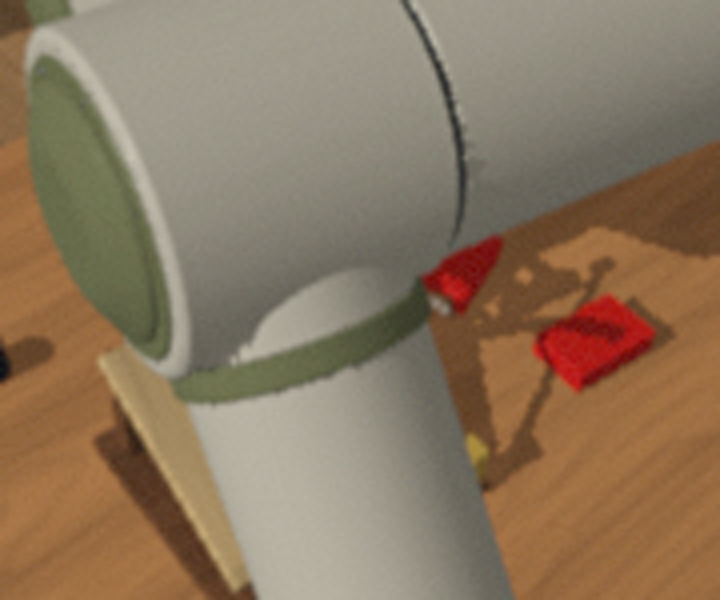

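View pics/t7.png

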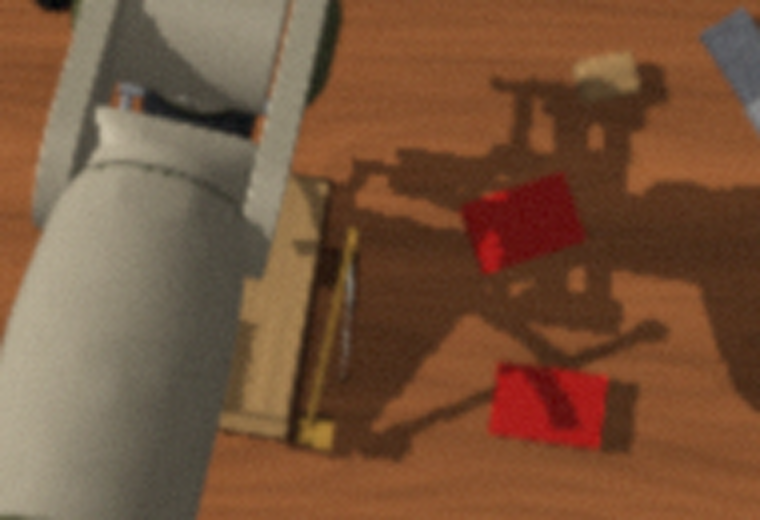

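```bash
cat > ptr.py <<'E'
from h import *
from scipy.ndimage import label
def brass(d,pose,p,a0):
    hsv=cv2.cvtColor(d["color"],cv2.COLOR_RGB2HSV).astype(int)
    c=proj(d,boardX(p,.21+a0,[[.03,-.106,0],[.205,-.106,0]]),pose)
    m=np.zeros(hsv.shape[:2],np.uint8); cv2.line(m,tuple(int(v) for v in c[0]),tuple(int(v) for v in c[1]),1,13)
    return m,hsv
if __name__=="__main__":
    p=[.4308,.0113,-.121]
    for n in ["top","side","w2","w5"]:
        v=pickle.load(open(n+".pkl","rb")); d,pose=v if isinstance(v,tuple) else (v,None)
        m,hsv=brass(d,pose,p,.62)
        b=(m>0)&(hsv[...,0]>=17)&(hsv[...,0]<=28)&(hsv[...,1]>120)&(hsv[...,2]>100)
        ys,xs=np.nonzero(b); print(n,len(xs))
        im=d["color"][:,:,::-1].copy(); im[b]=(255,0,255)
        x0,y0=max(xs.min()-25,0),max(ys.min()-25,0); crop({"color":im[:,:,::-1]},x0,y0,120,100,3,f"pics/b_{n}.png")
        P=np.c_[xs,ys].astype(float)
        vx,vy,cx,cy=cv2.fitLine(P.astype(np.float32),cv2.DIST_HUBER,0,.01,.01).ravel()
        def f(q,hin):
            pp=[p[0]+q[1],p[1]+q[2],p[2]] if hin else p
            pr=proj(d,boardX(pp,.21+q[0],[[.05,-.106,0],[.19,-.106,0]]),pose)
            r=(pr-[cx,cy])@np.array([-vy,vx])
            return np.r_[r,(np.array(q[1:])/.0007 if hin else [])]
        o=least_squares(f,[.6],args=(False,)); o2=least_squares(f,[.6,0,0],args=(True,))
        # tip
        s=(P-[cx,cy])@[vx,vy]
        print(" angle fixed-hinge",o.x.round(4),o.fun.round(2)," soft-hinge",o2.x.round(4),o2.fun.round(2)[:2])
E
python3 ptr.py; python3 -c "
import cv2,numpy as np
print(0)
I=[cv2.imread(f'pics/b_{n}.png') for n in ['top','side','w2','w5']]
I=[cv2.copyMakeBorder(i,0,300-i.shape[0],0,360-i.shape[1],0) for i in I]
cv2.imwrite('pics/b_all.png',np.vstack([np.hstack(I[:2]),np.hstack(I[2:])]))"
```

```text
top 131
 angle fixed-hinge [0.6934] [ 0.25 -0.06]  soft-hinge [0.6949 0.     0.    ] [ 0.24 -0.06]
side 240
 angle fixed-hinge [0.6451] [-0.04  0.01]  soft-hinge [0.6452 0.     0.    ] [-0.04  0.01]
w2 1663
 angle fixed-hinge [0.6265] [-0.23  0.04]  soft-hinge [ 6.26e-01 -0.00e+00 -1.00e-04] [-0.19  0.03]
w5 1864
 angle fixed-hinge [0.6255] [-0.29  0.05]  soft-hinge [ 6.249e-01 -1.000e-04 -1.000e-04] [-0.23  0.04]
0
```

View pics/b_all.png

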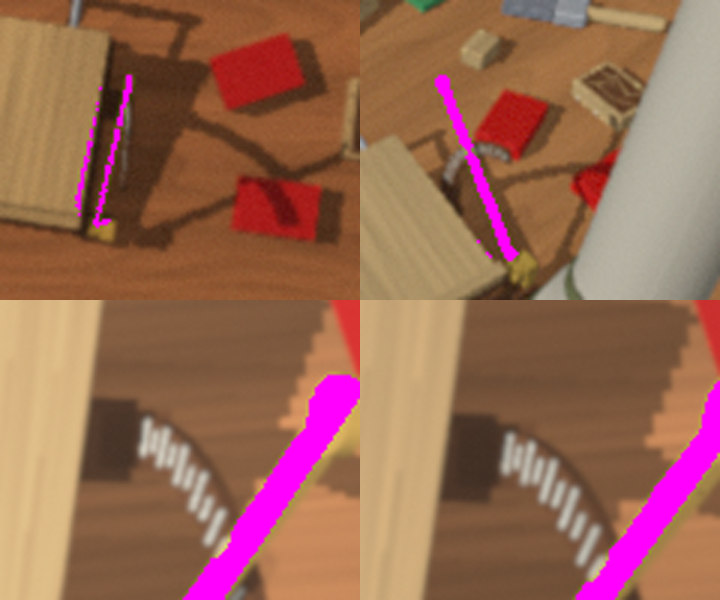

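```bash
cat > ptr2.py <<'E'
from h import *
p=[.4308,.0113,-.121]
Bx=np.array([(s,-.106+y,z) for s in (.05,.185) for y in (-.002,.002) for z in (-.004,.004)])
def fit(n,srange=(.05,.185)):
    v=pickle.load(open(n+".pkl","rb")); d,pose=v if isinstance(v,tuple) else (v,None)
    lab=cv2.GaussianBlur(cv2.cvtColor(d["color"],cv2.COLOR_RGB2LAB).astype(np.float32),(0,0),.6)
    # colour vs centre, smoothed profiles
    tt=np.linspace(.06,.18,60); best=[]
    A=np.arange(.54,.72,.002); sc=[]
    for a in A:
        h=cv2.convexHull(proj(d,boardX(p,.21+a,Bx),pose).astype(np.float32)).reshape(-1,2)
        e=[(h[i],h[(i+1)%len(h)]) for i in range(len(h))]; e.sort(key=lambda q:-np.linalg.norm(q[0]-q[1])); 
        s=0
        for q0,q1 in e[:2]:
            u=(q1-q0)/np.linalg.norm(q1-q0); nrm=np.array([-u[1],u[0]])
            c=h.mean(0); nrm=nrm*np.sign((c-q0)@nrm)
            P=q0+np.linspace(.03,.97,80)[:,None]*(q1-q0)
            g=lambda o:cv2.remap(lab,(P+o*nrm)[:,0].astype(np.float32)[None],(P+o*nrm)[:,1].astype(np.float32)[None],1)[0]
            df=g(1.)-g(-1.)
            s+=np.clip(df[:,2],0,40).mean()  # yellowness rising inwards
        sc.append(s)
    sc=np.array(sc); i=sc.argmax(); print(n,"best",A[i].round(3),[(a.round(3),round(float(x),1)) for a,x in zip(A[::5],sc[::5])])
    a=A[i]; h=cv2.convexHull(proj(d,boardX(p,.21+a,Bx),pose).astype(np.float32)).reshape(-1,2)
    x0,y0=np.maximum(h.min(0)-10,0).astype(int); k=4
    im=cv2.resize(d["color"][y0:y0+120,x0:x0+130,::-1],None,fx=k,fy=k,interpolation=2)
    cv2.polylines(im,[((h-[x0,y0]+.5)*k).astype(int)],True,(255,0,255),1); cv2.imwrite(f"pics/p_{n}.png",im[:300*1,:390])
    cv2.imwrite(f"pics/p_{n}.png",im)
for n in ["top","side","w2","w5"]: fit(n)
I=[cv2.imread(f'pics/p_{n}.png') for n in ['top','side','w2','w5']]
I=[cv2.resize(cv2.copyMakeBorder(i,0,480-i.shape[0],0,520-i.shape[1],0),(400,300)) for i in I]
cv2.imwrite('pics/p_all.png',np.vstack([np.hstack(I[:2]),np.hstack(I[2:])]))
E
python3 ptr2.py
```

```text
top best 0.718 [(np.float64(0.54), 8.7), (np.float64(0.55), 8.9), (np.float64(0.56), 9.2), (np.float64(0.57), 9.4), (np.float64(0.58), 9.6), (np.float64(0.59), 10.0), (np.float64(0.6), 10.4), (np.float64(0.61), 11.0), (np.float64(0.62), 11.7), (np.float64(0.63), 12.3), (np.float64(0.64), 13.0), (np.float64(0.65), 13.6), (np.float64(0.66), 14.2), (np.float64(0.67), 14.7), (np.float64(0.68), 15.1), (np.float64(0.69), 15.5), (np.float64(0.7), 15.7), (np.float64(0.71), 15.9)]
side best 0.638 [(np.float64(0.54), 6.1), (np.float64(0.55), 7.2), (np.float64(0.56), 8.7), (np.float64(0.57), 10.5), (np.float64(0.58), 12.6), (np.float64(0.59), 15.1), (np.float64(0.6), 18.1), (np.float64(0.61), 20.7), (np.float64(0.62), 22.8), (np.float64(0.63), 24.0), (np.float64(0.64), 24.3), (np.float64(0.65), 23.6), (np.float64(0.66), 22.0), (np.float64(0.67), 19.7), (np.float64(0.68), 16.7), (np.float64(0.69), 13.8), (np.float64(0.7), 11.0), (np.float64(0.71), 8.5)]
w2 best 0.636 [(np.float64(0.54), 1.2), (np.float64(0.55), 1.6), (np.float64(0.56), 2.0), (np.float64(0.57), 2.7), (np.float64(0.58), 3.9), (np.float64(0.59), 5.8), (np.float64(0.6), 8.5), (np.float64(0.61), 11.1), (np.float64(0.62), 13.4), (np.float64(0.63), 18.8), (np.float64(0.64), 19.6), (np.float64(0.65), 10.9), (np.float64(0.66), 3.7), (np.float64(0.67), 1.7), (np.float64(0.68), 1.0), (np.float64(0.69), 1.0), (np.float64(0.7), 1.1), (np.float64(0.71), 0.5)]
w5 best 0.638 [(np.float64(0.54), 1.1), (np.float64(0.55), 1.5), (np.float64(0.56), 2.0), (np.float64(0.57), 2.5), (np.float64(0.58), 2.9), (np.float64(0.59), 4.7), (np.float64(0.6), 7.0), (np.float64(0.61), 8.9), (np.float64(0.62), 10.2), (np.float64(0.63), 15.0), (np.float64(0.64), 18.3), (np.float64(0.65), 9.7), (np.float64(0.66), 3.0), (np.float64(0.67), 1.1), (np.float64(0.68), 0.6), (np.float64(0.69), 1.1), (np.float64(0.7), 0.9), (np.float64(0.71), 0.2)]
```

View pics/p_all.png

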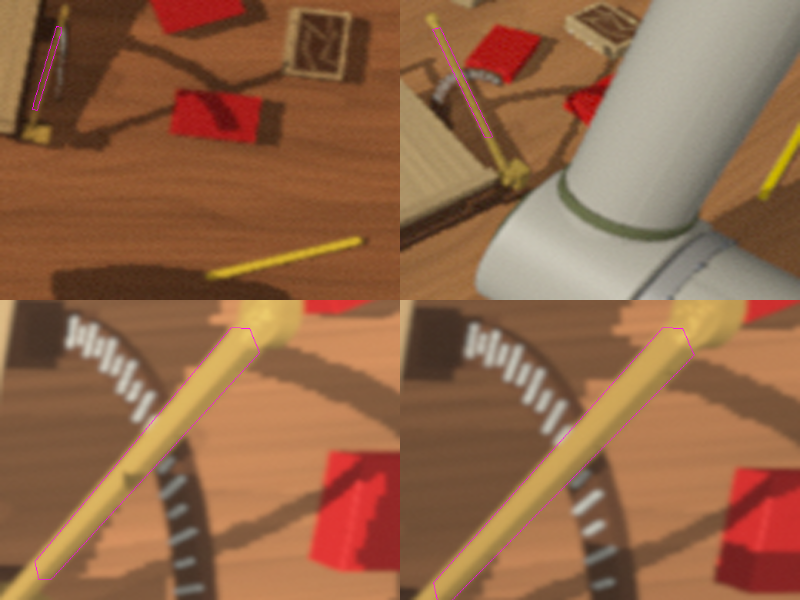

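send_rows([
  {"travel": [-0.3, 0, -0.14], "spin": 0},
  {"travel": [-0.85, 0, -0.4], "spin": 0},
  {"travel": [-1.5, 0, -0.72], "spin": 0},
  {"travel": [-2.1, 0, -1.04], "spin": 0},
  {"travel": [-2.6, 0, -1.33], "spin": 0},
  {"travel": [-3.11, 0, -1.64], "spin": 0},
  {"travel": [-3.6, 0, -1.96], "spin": 0},
  {"travel": [-4.09, 0, -2.29], "spin": 0},
  {"travel": [-4.4, 0, -2.51], "spin": 0},
  {"travel": [-4.4, 0, -2.51], "spin": 0},
])

```text
time_s: 19.82
tool_pos: [0.6198, -0.0116, 0.3211]
tcp_rot: [3.07, 1.567, 2.949]
wrist_force: [-6.8, 1.8, -7.9]
grip_width: 0.114
```

```bash
python3 - <<'E'
from workcell import readout
from h import *
o=readout.observe(); z=o["tool_pos"][2]-.2329;x=o["tool_pos"][0];a=np.arcsin(z/.235+np.sin(.21))-.21;print(o["tool_pos"],o["wrist_force"],o["grip_width"],a,"x exp",.6596+.235*.9927*(np.cos(.21+a)-np.cos(.21)))
for b in np.arange(.42,.636,.025).tolist()+[.635]: print(round(b,3),"%.2f %.2f"%(-23.5*(np.sin(.21+b)-np.sin(.21+a)),23.5*(np.cos(.21+b)-np.cos(.21+a))))
E
```

```text
[ 0.61982822 -0.01161798  0.32105904] [-6.83645289  1.84998427 -7.85881382] 0.11433230056100432 0.41316080653940557 x exp 0.6208763919146103
0.42 -0.13 -0.09
0.445 -0.60 -0.45
0.47 -1.06 -0.81
0.495 -1.51 -1.19
0.52 -1.96 -1.57
0.545 -2.39 -1.97
0.57 -2.81 -2.38
0.595 -3.22 -2.79
0.62 -3.63 -3.22
0.635 -3.86 -3.49
```

send_rows([
  {"travel": [-0.2, 0, -0.25], "spin": 0},
  {"travel": [-0.6, 0, -0.6], "spin": 0},
  {"travel": [-1.06, 0, -0.95], "spin": 0},
  {"travel": [-1.5, 0, -1.3], "spin": 0},
  {"travel": [-1.92, 0, -1.7], "spin": 0},
  {"travel": [-2.35, 0, -2.1], "spin": 0},
  {"travel": [-2.75, 0, -2.5], "spin": 0},
  {"travel": [-3.15, 0, -2.9], "spin": 0},
  {"travel": [-3.4, 0, -3.15], "spin": 0},
  {"travel": [-3.4, 0, -3.15], "spin": 0},
])

```text
time_s: 21.08
tool_pos: [0.5885, -0.0077, 0.3549]
tcp_rot: [2.985, 1.567, 2.864]
wrist_force: [-6.5, 2.9, -9.7]
grip_width: 0.111
```

```bash
python3 - <<'E'
from workcell import readout,capture
from h import *
o=readout.observe(); z=o["tool_pos"][2]-.2329;x=o["tool_pos"][0];a=np.arcsin(z/.235+np.sin(.21))-.21;print(o["tool_pos"],o["wrist_force"],o["grip_width"],a,"x exp",.6590+.235*.9927*(np.cos(.21+a)-np.cos(.21)))
pose=(o["tool_pos"],o["tcp_rot"])
d=capture("wrist"); pickle.dump((d,pose),open("w8.pkl","wb"))
p=[.4308,.0113,-.121]
q=proj(d,boardX(p,.21+a,[(.19,.09,.006),(.19,-.09,.006),(.235,.061,0),(.235,-.061,0),(0,.09,.016),(.012,.09,.016),(.092,.0325,.029),(.092,-.0225,.029),(.012,.0325,.029)]),pose)
crop(d,0,0,512,384,1.5,"pics/w8.png",q)
d=capture("top"); pickle.dump(d,open("top8.pkl","wb"));crop(d,215,105,190,140,4,"pics/t8.png",proj(d,np.r_[boardX(p,.21+a,[(.19,-.09,.006),(.0,-.09,.016),(.1,-.09,.006)]),boardX(p,.845,[(.2,-.106,0)])]))
d=capture("side"); crop(d,180,60,180,150,4,"pics/s8.png")
E
```

```text
[ 0.58853079 -0.00770086  0.35485495] [-6.48441645  2.91449674 -9.71855137] 0.11147969759170956 0.6045503538259256 x exp 0.5909193312581178
```

View pics/w8.png

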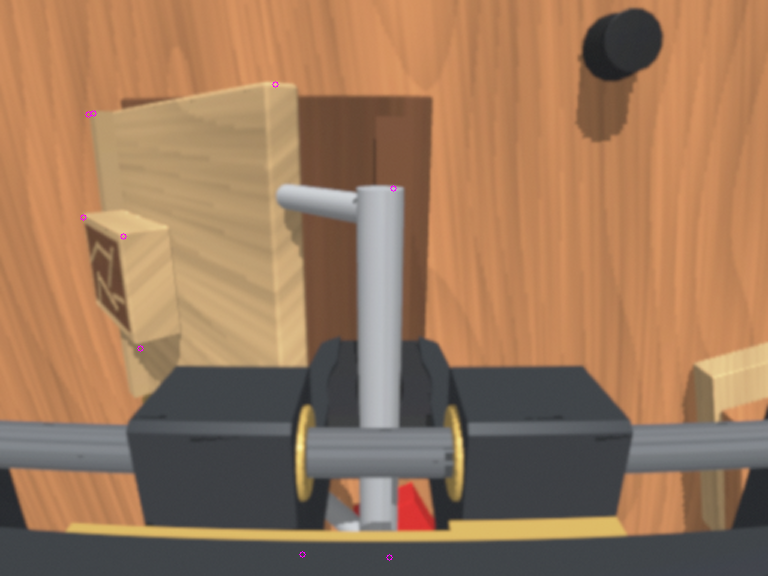

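View pics/t8.png

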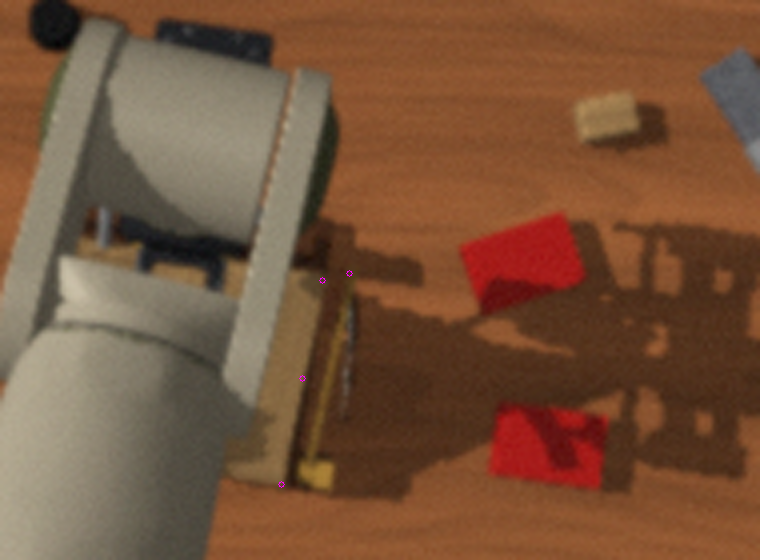

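View pics/s8.png

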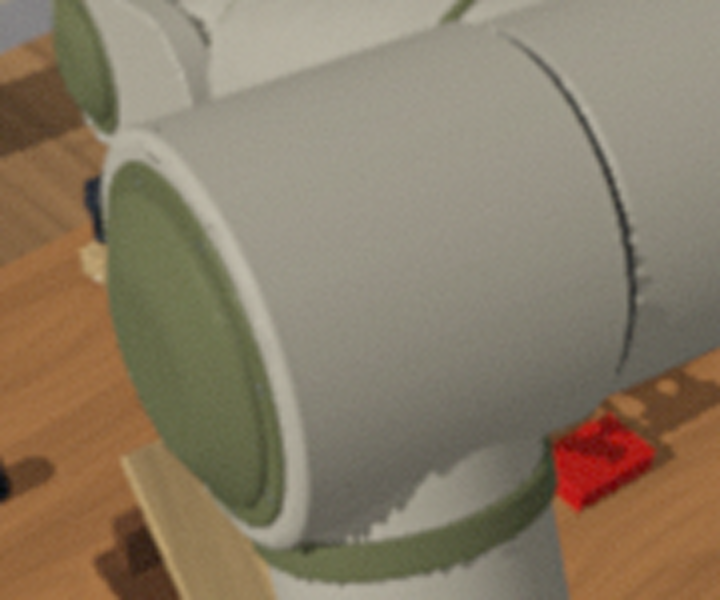

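```bash
python3 - <<'E'
from h import *
P=np.array([(.6596,-.0166,.2329),(.6451,-.0148,.2776),(.6198,-.0116,.3211),(.5885,-.0077,.3549)])
u=np.array([np.cos(.121),-np.sin(.121)])
r=(P[:,:2]-[.4308,.0113])@u; z=P[:,2]-.147-.036
print(np.c_[r,z], np.hypot(r,z), np.arctan2(z,r)-.21)
f=lambda q:np.hypot(r-q[0],z-q[1])-.235
o=least_squares(f,[0,0]);print(o.x,o.fun, np.arctan2(z-o.x[1],r-o.x[0])-.21)
E
```

```text
[[0.23049478 0.0499    ]
 [0.21588353 0.0946    ]
 [0.19038226 0.1381    ]
 [0.15884036 0.1719    ]] [0.23583438 0.23570078 0.23519569 0.234051  ] [0.00320066 0.2029972  0.41755901 0.61486374]
[ 0.00162765 -0.00239515] [-0.00023427  0.00018853  0.00030234 -0.00027753] [0.01463918 0.21510284 0.42986048 0.62688214]
```

```bash
python3 - <<'E'
from h import *
d,pose=pickle.load(open("w8.pkl","rb"));crop(d,50,40,220,230,3.4,"pics/w8z.png")
E
```

```text
(no output)
```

View pics/w8z.png

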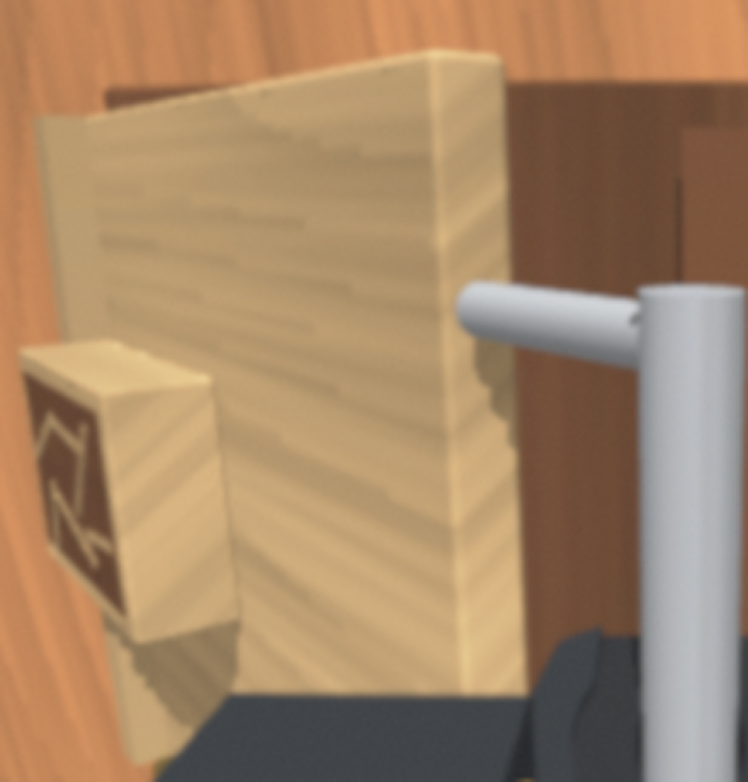

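```bash
python3 - <<'E'
from h import *
d,pose=pickle.load(open("w8.pkl","rb"))
z=lambda L:np.array(L)/3.4-.5+[50,40]
ob=z([(432,53),(500,60),(38,118),(22,352),(103,393),(130,640),(210,382),(238,620)])
p=[.4308,.0113,-.121]
def model(a,by,bs,dx,dy,dz):
    M=[(.19,.09,.006),(.19,.09,-.006),(0,.09,.016)]+[(.012+bs+s,by+y,.006+h) for s,y,h in [(0,.0275,.023),(.08,.0275,.023),(.08,-.0275,.023),(.08,.0275,0),(.08,-.0275,0)]]
    return boardX(p,.21+a,M)+[dx,dy,dz]
f=lambda q:np.r_[(proj(d,model(*q),pose)-ob).ravel(),np.array(q[3:])/.002]
o=least_squares(f,[.6,.005,0,0,0,0]);print(o.x.round(4),o.fun.round(2)); J=o.jac;print("sd",np.sqrt(np.diag(np.linalg.inv(J.T@J)))[:3])
g=lambda q:(proj(d,model(*q,0,0,0),pose)-ob).ravel()
o=least_squares(g,[.6,.005,0]);print(o.x.round(4),o.fun.round(2))
E
```

```text
[ 6.325e-01  4.700e-03 -6.000e-03  7.000e-04  2.000e-04 -2.500e-03] [-1.18 -0.13  1.37 -0.56  0.11  1.36 -0.65  0.12 -1.43  0.39  1.49  0.82
  0.02 -0.43  0.12 -0.88  0.33  0.08 -1.25]
sd [0.00536997 0.00079019 0.00172079]
[ 0.6251  0.0062 -0.0024] [-1.02  0.01  1.64 -0.39 -2.11  1.55 -2.25 -0.41 -2.   -0.1   1.2   1.96
  0.12 -1.01  0.38 -0.02]
```

```bash
python3 - <<'E'
from workcell import capture
from h import *
L=[]
for i in range(10): d=capture("top"); L.append(d["color"].astype(float))
m=np.mean(L,0); d["color"]=m.astype(np.uint8); pickle.dump(d,open("top8a.pkl","wb"))
p=[.4308,.0113,-.121]
for a in (.58,.6,.62,.64): print(a,proj(d,np.r_[boardX(p,.21+a,[(.19,-.09,.006),(.19,-.09,-.006),(.2,-.106,.0)])]).round(1).tolist())
k=12;crop(d,280,168,40,66,k,"pics/t8z.png",proj(d,boardX(p,.845,[(.2,-.106,0),(.19,-.09,.006),(.19,-.09,-.006)])))
E
```

```text
0.58 [[295.2, 173.5], [295.4, 170.6], [302.0, 170.0]]
0.6 [[295.1, 174.5], [295.3, 171.5], [302.0, 171.0]]
0.62 [[295.0, 175.5], [295.3, 172.4], [301.9, 172.0]]
0.64 [[294.9, 176.6], [295.2, 173.4], [301.8, 173.1]]
```

View pics/t8z.png

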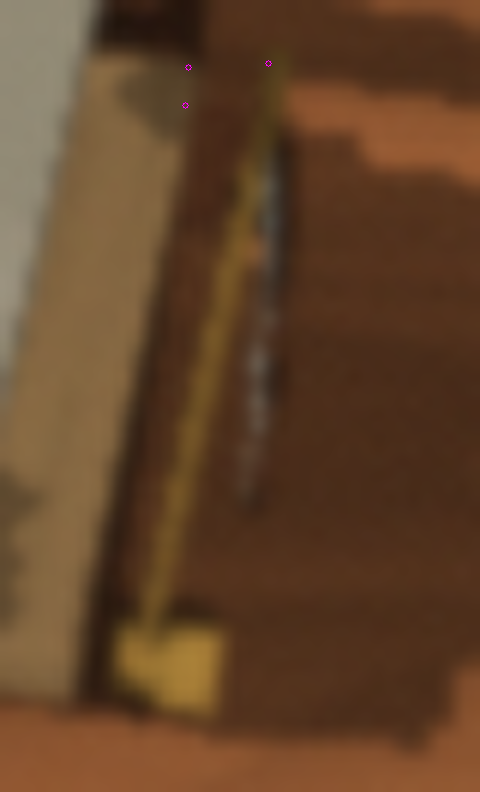

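```bash
python3 - <<'E'
from h import *
d=pickle.load(open("top8a.pkl","rb")); d0=pickle.load(open("top.pkl","rb"))
c=d["color"].astype(int)
for x in (290,292,293,294): print(x,[(y,c[y,x].tolist()) for y in range(169,178)])
print("tip area R-B"); 
for y in range(168,182): print(y,(c[y,298:306,0]-c[y,298:306,2]).tolist(),(c[y,298:306,1]).tolist())
c0=d0["color"].astype(int)
print("start img")
for y in range(168,182): print(y,(c0[y,298:306,0]-c0[y,298:306,2]).tolist(),(c0[y,298:306,1]).tolist())
E
```

```text
290 [(169, [36, 22, 12]), (170, [38, 24, 16]), (171, [49, 33, 21]), (172, [87, 62, 38]), (173, [119, 91, 58]), (174, [109, 85, 54]), (175, [98, 76, 49]), (176, [103, 80, 50]), (177, [118, 92, 58])]
292 [(169, [41, 23, 16]), (170, [37, 21, 14]), (171, [45, 27, 15]), (172, [67, 47, 29]), (173, [89, 66, 41]), (174, [89, 69, 44]), (175, [88, 68, 43]), (176, [90, 70, 44]), (177, [93, 72, 46])]
293 [(169, [39, 21, 13]), (170, [39, 23, 14]), (171, [46, 27, 17]), (172, [63, 42, 26]), (173, [79, 59, 37]), (174, [84, 65, 40]), (175, [85, 65, 40]), (176, [86, 66, 42]), (177, [86, 67, 42])]
294 [(169, [37, 23, 13]), (170, [38, 21, 14]), (171, [44, 26, 15]), (172, [60, 39, 24]), (173, [77, 56, 35]), (174, [83, 63, 39]), (175, [86, 66, 42]), (176, [88, 68, 43]), (177, [87, 68, 44])]
tip area R-B
168 [51, 52, 53, 53, 52, 53, 52, 54] [47, 49, 49, 50, 49, 49, 48, 50]
169 [52, 55, 54, 53, 53, 53, 54, 53] [47, 49, 50, 50, 48, 49, 48, 49]
170 [52, 52, 54, 52, 53, 53, 53, 53] [47, 48, 48, 49, 48, 50, 50, 48]
171 [50, 51, 51, 52, 53, 53, 52, 51] [46, 45, 48, 48, 49, 50, 50, 48]
172 [45, 48, 47, 50, 51, 54
[... 967 characters left out ...]
[46, 50, 48, 59, 75, 79, 63, 56] [47, 42, 42, 51, 82, 87, 64, 47]
173 [48, 50, 49, 59, 88, 92, 66, 52] [39, 44, 44, 64, 93, 101, 71, 48]
174 [48, 43, 48, 64, 96, 93, 68, 50] [44, 47, 49, 69, 105, 105, 71, 51]
175 [48, 51, 57, 71, 95, 94, 66, 53] [44, 47, 48, 70, 102, 101, 66, 45]
176 [42, 47, 56, 73, 85, 82, 62, 54] [40, 43, 52, 77, 95, 87, 56, 51]
177 [32, 38, 49, 77, 81, 67, 54, 53] [29, 29, 49, 77, 86, 74, 59, 49]
178 [26, 25, 43, 73, 73, 55, 48, 54] [29, 24, 44, 80, 85, 58, 49, 52]
179 [24, 30, 49, 75, 71, 48, 49, 55] [26, 30, 50, 84, 82, 51, 48, 49]
180 [28, 33, 52, 71, 64, 41, 43, 58] [29, 31, 57, 85, 82, 51, 45, 49]
181 [29, 35, 62, 68, 49, 38, 42, 58] [25, 36, 68, 90, 92, 59, 42, 56]
```

```bash
python3 - <<'E'
from h import *
p=[.4308,.0113,-.121]
for n,a in (("top",0.),("top8a",.616)):
    d=pickle.load(open(n+".pkl","rb")); c=d["color"].astype(float).sum(2)
    # far lower edge & upper edge sample along y in -.085..-.07 ; sub-pixel half-level along columns
    for y in (-.086,-.08,-.075,-.07,.0,.03,.07):
        lo=proj(d,boardX(p,.21+a,[(.19,y,-.006)]))[0]; up=proj(d,boardX(p,.21+a,[(.19,y,.006)]))[0]
        x=int(round(lo[0])); r=np.arange(int(lo[1])-5,int(lo[1])+6); v=c[r,x]
        print(n,y,"pred lo",lo.round(2),"up",up.round(2),list(zip(r.tolist(),v.astype(int).tolist())))
E
```

```text
top -0.086 pred lo [293.91 156.79] up [294.08 157.11] [(151, 271), (152, 290), (153, 292), (154, 305), (155, 304), (156, 290), (157, 298), (158, 336), (159, 350), (160, 360), (161, 362)]
top -0.08 pred lo [291.83 156.48] up [291.98 156.79] [(151, 283), (152, 284), (153, 297), (154, 311), (155, 302), (156, 297), (157, 335), (158, 356), (159, 378), (160, 375), (161, 382)]
top -0.075 pred lo [290.1  156.22] up [290.23 156.53] [(151, 285), (152, 282), (153, 288), (154, 304), (155, 299), (156, 309), (157, 354), (158, 368), (159, 370), (160, 361), (161, 371)]
top -0.07 pred lo [288.37 155.96] up [288.48 156.27] [(150, 187), (151, 215), (152, 249), (153, 276), (154, 288), (155, 284), (156, 293), (157, 346), (158, 359), (159, 356), (160, 366)]
top 0.0 pred lo [264.17 152.38] up [264.02 152.66] [(147, 268), (148, 281), (149, 284), (150, 286), (151, 310), (152, 316), (153, 384), (154, 408), (155, 412), (156, 419), (157, 415)]
top 0.03 pred lo [253.82 150.86] up [253.56 151.12] [(145, 276), (146, 268), (147, 273), (148, 285), (149, 299), (150, 290), (151, 310), (152, 365), (153, 371), (154, 377
[... 796 characters left out ...]
287.31 174.18] [(166, 275), (167, 233), (168, 192), (169, 151), (170, 128), (171, 138), (172, 207), (173, 291), (174, 308), (175, 298), (176, 293)]
top8a 0.0 pred lo [260.91 167.12] up [260.36 170.16] [(162, 204), (163, 174), (164, 104), (165, 83), (166, 68), (167, 53), (168, 53), (169, 75), (170, 118), (171, 200), (172, 303)]
top8a 0.03 pred lo [249.49 165.43] up [248.84 168.45] [(160, 118), (161, 104), (162, 101), (163, 96), (164, 99), (165, 156), (166, 249), (167, 255), (168, 240), (169, 236), (170, 221)]
top8a 0.07 pred lo [234.3  163.18] up [233.52 166.18] [(158, 197), (159, 193), (160, 191), (161, 190), (162, 193), (163, 192), (164, 214), (165, 234), (166, 251), (167, 247), (168, 273)]
```

send_rows([
  {"travel": [-0.08, 0, -0.13], "spin": 0},
  {"travel": [-0.15, 0, -0.26], "spin": 0},
  {"travel": [-0.15, 0, -0.26], "spin": 0},
  {"travel": [-0.15, 0, -0.26], "spin": 0},
  {"travel": [-0.15, 0, -0.26], "spin": 0},
  {"travel": [-0.15, 0, -0.26], "spin": 0},
])

```text
time_s: 22.48
tool_pos: [0.5862, -0.0075, 0.3566]
tcp_rot: [2.863, 1.569, 2.742]
wrist_force: [-4.8, 2.7, -9.5]
grip_width: 0.109
```

```bash
cat > meas.py <<'E'
from workcell import readout,capture
from h import *
import sys
t=sys.argv[1]
o=readout.observe(); u=np.array([np.cos(.121),-np.sin(.121)]); p=[.4308,.0113,-.121]
r=(o["tool_pos"][:2]-p[:2])@u; z=o["tool_pos"][2]-.183
print(o["tool_pos"],o["wrist_force"].round(1),o["grip_width"],"t",o["time_s"],"r",np.hypot(r,z),"atan",np.arctan2(z,r)-.21)
pose=(o["tool_pos"],o["tcp_rot"]); d=capture("wrist"); pickle.dump((d,pose),open(f"w{t}.pkl","wb"));crop(d,50,40,220,230,3.4,f"pics/w{t}z.png")
L=[]
for i in range(6): d=capture("top"); L.append(d["color"].astype(float))
d["color"]=np.mean(L,0).astype(np.uint8); pickle.dump(d,open(f"top{t}.pkl","wb"))
crop(d,280,165,44,60,12,f"pics/t{t}z.png")
c=d["color"].astype(float).sum(2)
for y,lv in ((-.086,131),(-.08,160),(-.075,165)):
    for a in (.6,.64):
        lo=proj(d,boardX(p,.21+a,[(.19,y,-.006)]))[0]
        if a==.6: l0=lo
    x=int(round(lo[0])); rr=np.arange(168,178); v=c[rr,x]; i=np.argmax(v>lv); e=rr[i-1]+(lv-v[i-1])/(v[i]-v[i-1])
    print(y,"edge row",e.round(2),"angle",(.6+.04*(e-l0[1])/(lo[1]-l0[1])).round(4))
E
python3 meas.py 9
```

```text
[ 0.58624401 -0.00746234  0.35664048] [-4.8  2.7 -9.5] 0.10903718620487693 t 22.475 r 0.23380731430929416 atan 0.6270410207963041
-0.086 edge row 172.64 angle 0.6292
-0.08 edge row 172.55 angle 0.6345
-0.075 edge row 172.35 angle 0.6363
```

View pics/w9z.png

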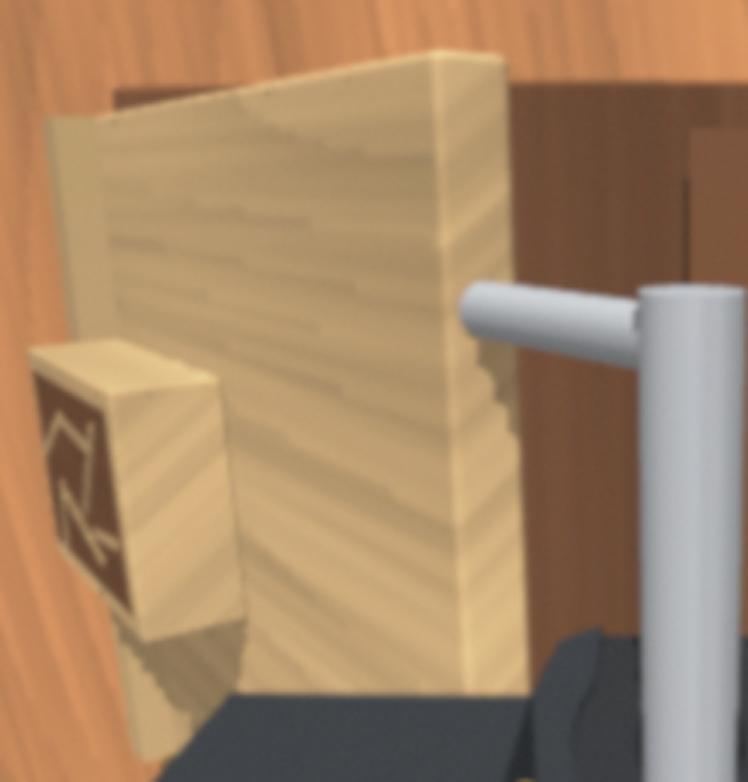

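View pics/t9z.png

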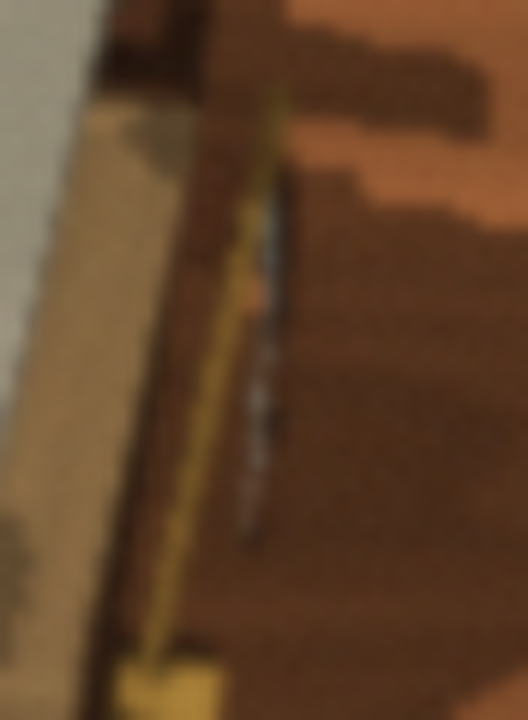

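send_rows([
  {"travel": [0, 0, 0], "spin": 0},
  {"travel": [0, 0, 0], "spin": 0},
  {"travel": [0, 0, 0], "spin": 0},
  {"travel": [0, 0, 0], "spin": 0},
  {"travel": [0, 0, 0], "spin": 0},
  {"travel": [0, 0, 0], "spin": 0},
  {"travel": [0, 0, 0], "spin": 0},
  {"travel": [0, 0, 0], "spin": 0},
  {"travel": [0, 0, 0], "spin": 0},
  {"travel": [0, 0, 0], "spin": 0},
])

```text
time_s: 24.08
tool_pos: [0.5862, -0.0075, 0.3567]
tcp_rot: [2.885, 1.569, 2.764]
wrist_force: [-4.9, 3.0, -8.9]
grip_width: 0.109
```

```bash
python3 meas.py 10; python3 - <<'E'
from h import *
a=pickle.load(open("w9.pkl","rb"))[0]["color"].astype(int);b=pickle.load(open("w10.pkl","rb"))[0]["color"].astype(int)
print("mean diff",abs(a-b).mean(), cv2.phaseCorrelate(cv2.cvtColor(a.astype(np.uint8),7).astype(np.float32)[40:230,50:210],cv2.cvtColor(b.astype(np.uint8),7).astype(np.float32)[40:230,50:210]))
# wrist hull-type fit of board end face edges in w9: corners read from zoom
d,pose=pickle.load(open("w9.pkl","rb")); z=lambda L:np.array(L)/3.4-.5+[50,40]
ob=z([(436,53),(503,60),(46,118),(30,352),(108,393),(140,640),(218,380),(243,615)]); p=[.4308,.0113,-.121]
def model(a,by,bs):
    M=[(.19,.09,.006),(.19,.09,-.006),(0,.09,.016)]+[(.012+bs+s,by+y,.006+h) for s,y,h in [(0,.0275,.023),(.08,.0275,.023),(.08,-.0275,.023),(.08,.0275,0),(.08,-.0275,0)]]
    return boardX(p,.21+a,M)
o=least_squares(lambda q:(proj(d,model(*q),pose)-ob).ravel(),[.6,.005,0]);print(o.x)
E
```

```text
[ 0.58624916 -0.0074593   0.35666394] [-4.9  3.  -8.9] 0.10914072715235328 t 24.075 r 0.23382792355121862 atan 0.6270931474387128
-0.086 edge row 172.59 angle 0.6281
-0.08 edge row 172.52 angle 0.6338
-0.075 edge row 172.32 angle 0.6358
mean diff 0.5712246365017362 ((0.008580859287661724, 0.0016347774719207564), 1.0098826617002488)
[ 0.63623035  0.00610018 -0.00268603]
```

```bash
python3 -c "
from workcell import hand_in
print(hand_in())"
```

```text
the job is handed in; nothing more can be done
None
```

I laid the woodblock on the board, raised the board to the brass pointer, and handed the job in at about 24 s with the gripper still holding the bar.

- **Block:** it lies picture up with a short end against the ledge. Before the lift it was about 0.6 mm from my ledge model, 5 mm left of centre and about 0.3° off square. In the last view it was still at the ledge; there the fit put its end 2.7 mm into the ledge, which cannot be real, so that view gives the ledge contact only to a few mm.
- **Alignment:** I read the pointer as about 0.63–0.637 rad above the board's rest.
    - The board read 0.627 from the arm's position, 0.628–0.636 from the top camera and 0.636 from the wrist camera, so they should agree to about 0.01 rad.
    - The top camera gave no usable pointer reading (its colour and edge fits failed), and the arm hid the side camera's view at the end.
- **Steadiness:** over the last 1.25 s of holding, the picture, tool position and grip did not change.
- **Forces:** wrist force was about 10 N at the end, some of it a steady pull toward the hinge, and the highest reading was about 27 N.
- **Other things:** I saw no sign that anything else on the bench was touched, but I made no full check of it after the lift.

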